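# Clear two cartons, fetch the hemmed-in offcut for sanding, put the cartons back

### The job

The oak offcut in the stock tray is hemmed in between two screw cartons and is needed in the sanding cradle. First park both cartons upright on the rubber mat, next lay the offcut lengthwise between the cradle's end cleats, centred on the cork bed, and only then put each carton back upright in the tray just where it stood, square to the tray. Leave the marker, screwdriver and sanding block on the bench alone.

Things in the scene. Friction and masses are not known exactly. Their poses are not given: they have to be found in the camera images.
- tall_carton: loose taller carton of screws, white with a red band on its sides, 85 x 64 mm and 100 mm high, 0.2 to 0.45 kg. Origin: centre of its underside; own x along the 85 mm side, y along the 64 mm side, z up. At the start it stands on one end bay of the stock tray, its 85 mm side along the tray's y, only 8 to 20 mm from the offcut; grip it across its 64 mm width (its free sides, along the tray's x).
- low_carton: loose lower carton of screws, red, 80 x 62 mm and 45 mm high, 0.13 to 0.3 kg. Origin: centre of its underside; own x along the 80 mm side, y along the 62 mm side, z up. At the start it stands on the other end bay of the tray, its 80 mm side along the tray's y, 8 to 20 mm from the offcut; grip it across its 62 mm width. Which carton is in which bay changes from start to start.
- oak_offcut: loose oak offcut, a plain brown wooden bar 32 x 90 mm and 32 mm high, about 0.07 kg. Origin: centre of its underside; own y along its 90 mm length, z up. At the start it lies in the middle of the stock tray, between the cartons, its length along the tray's x; it can be gripped across its 32 mm width once both cartons are gone. (A paler, larger pine offcut and a wedge on the raised strip at the back are not wanted.)
- stock_tray: fixed stock tray: plywood base 110 mm (x) by 266 mm (y), 8 mm thick, with an upright cheek across each y end (8 mm thick, inner faces 125 mm from the centre, tops 36 mm above the bench); open along both x sides. Origin: centre of its underside, on the bench; things in it stand on the base's top, 8 mm above the bench, the cartons' centres about 72 mm either side of the tray's centre along y.
- parking_mat: fixed black rubber mat, 115 mm (x) by 230 mm (y), 6 mm thick, the side area to park the cartons on; there is room for both side by side along its y. Origin: centre of its underside, on the bench.
- sanding_cradle: fixed sanding cradle: pale wooden board 70 mm (x) by 150 mm (y), 10 mm thick, with a cork bed 40 x 106 mm on it whose top is 13 mm above the bench, and a dark cleat across each y end (inner faces 54 mm from the centre, tops 24 mm above the bench). The offcut's 90 mm length goes along the cradle's y, between the cleats. Origin: centre of its underside, on the bench.
- marker_pen: loose marker pen lying on the bench towards the robot, 18 x 128 mm, 18 mm high; bystander. Origin: centre of its underside; y along it.
- screwdriver: loose red-handled screwdriver lying on the bench towards the robot, 208 x 26 mm, 29 mm high; bystander. Origin: centre of its underside; x along it.
- sander: loose brown sanding block lying on the bench to the left, 66 x 110 mm, 33 mm high; bystander. Origin: centre of its underside; y along its length.

How it is judged:
By the outcome, as a careful person would: the job done as asked, in the order asked, and still so for the second after the job is handed in, with the robot touching nothing.
It also fails if it takes over 134 s, if anything falls off the work surface, if the arm or the gripper's body presses on something with over 40 N, if the wrist force passes 120 N, or if a joint passes its speed limit or range.

### The arm

A 6-joint arm with a two-finger parallel gripper is mounted at the origin on a cart in front of the work surface, level with it; the furniture and walls round the work are solid. World frame = base frame: x ahead of the robot, y to its left, z up, the work surface at z = 0. Lengths are in m, angles in degrees, forces in N, time in s.
With the tool pointing down it reaches from about 0.35 to 0.875 m from the base axis. Payload 4.2 kg.
Tool frame: the origin (TCP) lies on the centre line of the jaws, within the pads' length; the fingertips stand 11 mm ahead of it and the grasp point (between the pads) lies 8 mm behind it; y points along the fingers, z is the direction in which the jaws open and shut, and the axes are right-handed (so a half turn about y gives the same grasp; the last joint's range is limited). The gripper opens to 87 mm and grips with 3 to 60 N. Pads are 19 mm wide; open, the fingers measure 117 mm over their backs; the gripper's body (75 mm by 190 mm) begins 51 mm behind the grasp point.
Start: joints at [-50.386, 22.042, 0.453, 0, -68.411, -14.817], TCP at [0.262, -0.567, 0.234] pointing down, gripper open.
Joint ranges: [-179.83, 179.83], [-69.29, 118.12], [-61.27, 80.66], [-181.25, 117.63], [-171.15, -9.14], [-177.46, 177.46]. Speed limits (degrees/s): [159.86, 159.86, 180, 180, 180, 180].

### API

Orientations are given as a 3x3 rotation matrix whose columns are the frame's x, y, z axes.
In Python, from station import r, optics gives the robot as it stands. The module is installed in compiled form; this text tells all that it offers.
- The arm moves only by the tool step_arm, never from a script. Its argument "moves" is a list that holds one entry, the list of rows, each a list of 7 numbers: the turn, a rotation vector about the tool's x, y, z in rad, then the shift along the tool's x, y, z in cm, then the opening in per cent of the stroke, from 0 (shut) to 100 (fully open). A call has exactly 5 rows; each row is the pose to reach, as a shift and turn from the pose commanded when the call began, along the tool's axes at that moment; what a row does not reach only later rows make up. A row lasts 1/12 s, in which the tool goes at most 41.7 mm and 7.16 degrees, less where a joint would pass 70% of its speed; a pose out of reach is approached as far as the arm can. A call with a gripper value outside its range is refused whole. The fingers move at their own pace and stop on an object; the grip force is fixed at half the most. Time passes only in rows, so rows that repeat a pose let the fingers close, or fill a call up. It gives the time, the measured TCP pose, the force and the opening at its end, in the units of the state.
- r.sense(): the state, without advancing time (a new reading comes with each control period).
- optics.capture(name): name is "side" or "top"; returns a dict with "image" (420x560x3 uint8, red, green, blue), "fov_y" (degrees; the focal length in pixels is half the picture's height over the tangent of half this angle, whatever the lens; pixels are square), "cx", "cy" (the principal point, pixels), "cam_to_world" (4x4, takes a point from camera to world coordinates). Camera axes: x right, y down, z forward; pixel columns grow to the right and rows downward; lengths in m; the calibration is good to about 2 mm. A picture is of the moment at which its call begins. There is no depth.
- r.finish_job(): hands the job in, once; it reports no verdict.
The state is a dict: "time_s": time; "joints": joint angles; "joint_velocities": joint speeds; "effort": joint torques, N m; "tcp_pos": TCP position; "ee_rot": TCP orientation; "wrist_force": force on the tool from outside, world axes, zero at the start; "moment": the same for the moment, N m; "gripper_width": opening from 0.0 (shut) to 1.0 (fully open).
Only numpy, scipy, OpenCV 4.12 (cv2) and the standard library are available. Lean on these libraries where they do the work, as an engineer would, in place of code of your own. Each camera call takes 0.05 s, during which the arm holds its last target.

## Working session

There is one attempt and no reset: what is moved stays moved. The work goes in short steps, Python scripts to look and compute and a tool call to move; the robot and the scene stay as the last step left them, time stands still between calls to the robot, and variables do not carry over. Pictures are saved under pics/ and viewed, and the job is handed in when it is done.

Besides the shell and the picture viewer there is one more tool, called after "Request:" as name(argument=value, ...) on one line, values as JSON. step_arm: Moves the arm, as the interface text tells. Its arguments: {"type":"object","properties":{"moves":{"type":"array"}},"required":["moves"]}

```bash
mkdir -p pics; ls
cat > h.py <<'E'
import numpy as np, cv2
from station import r, optics
def cap(n,fn):
    d=optics.capture(n); cv2.imwrite('pics/'+fn,d['image'][:,:,::-1]); 
    import pickle; pickle.dump(d,open(fn+'.pkl','wb')); return d
def ray(d,u,v,z):
    u=np.asarray(u,float)
    f=d['image'].shape[0]/2/np.tan(np.radians(d['fov_y']/2))
    T=np.array(d['cam_to_world']); p=T[:3,:3]@np.array([(u-d['cx'])/f,(v-d['cy'])/f,1.]); o=T[:3,3]
    return o+p*(z-o[2])/p[2]
def proj(d,P):
    f=d['image'].shape[0]/2/np.tan(np.radians(d['fov_y']/2))
    T=np.array(d['cam_to_world']); p=T[:3,:3].T@(np.array(P)-T[:3,3]); return f*p[0]/p[2]+d['cx'],f*p[1]/p[2]+d['cy']
E
python3 - <<'E'
from h import *
np.set_printoptions(precision=4,suppress=True)
for n in('top','side'):
    d=cap(n,n+'0.png'); print(d['fov_y'],d['cx'],d['cy'],d['cam_to_world'])
s=r.sense(); print(s)
E
```

```text
pics
47.48360138361994 282.15624949901365 204.10572293838717 [[-0.0069 -0.9954  0.0957  0.3066]
 [-0.9999  0.0078  0.0087  0.0706]
 [-0.0094 -0.0956 -0.9954  1.6121]
 [ 0.      0.      0.      1.    ]]
57.888626063299995 282.87788982264453 216.60005685728646 [[-0.9305 -0.1583  0.3304  0.0768]
 [-0.3662  0.4294 -0.8255  1.0814]
 [-0.0112 -0.8891 -0.4575  0.601 ]
 [ 0.      0.      0.      1.    ]]
{'time_s': 0.1, 'joints': array([-50.3866,  22.0852,   0.39  ,  -0.0224, -68.4109, -14.8191]), 'joint_velocities': array([ 0.0043, -0.1402,  0.1083,  0.0918,  0.0595, -0.011 ]), 'effort': array([ -0.0013, -39.169 ,  18.7937,   4.232 ,   0.0135,  -0.0001]), 'tcp_pos': array([ 0.2619, -0.5669,  0.2326]), 'ee_rot': array([[ 0.9079, -0.0009, -0.4192],
       [ 0.4192,  0.0017,  0.9079],
       [-0.0001, -1.    ,  0.0019]]), 'wrist_force': array([ 0.5842, -0.1009, -0.3874]), 'moment': array([0.0407, 0.0005, 0.0098]), 'gripper_width': 1.0048065827264938}
```

View pics/top0.png

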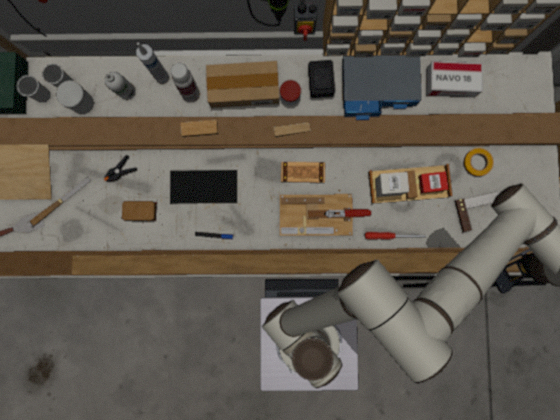

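View pics/side0.png

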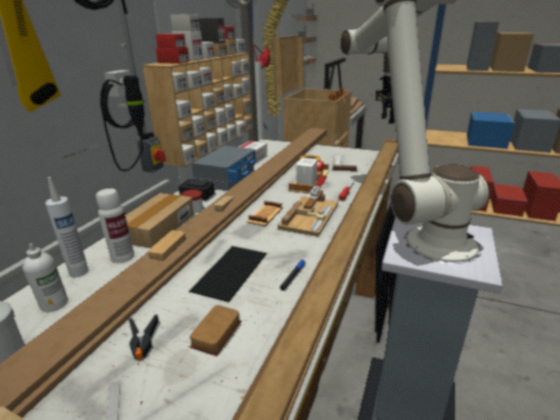

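Run:
```python
from h import *
im=cv2.imread('pics/top0.png')
def crop(x,y,w,h,s,fn): cv2.imwrite('pics/'+fn,cv2.resize(im[y:y+h,x:x+w],None,fx=s,fy=s,interpolation=cv2.INTER_CUBIC))
crop(360,155,100,60,8,'tray0.png'); crop(160,155,180,60,4.4,'mc0.png')
```

```text
(no output)
```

View pics/tray0.png

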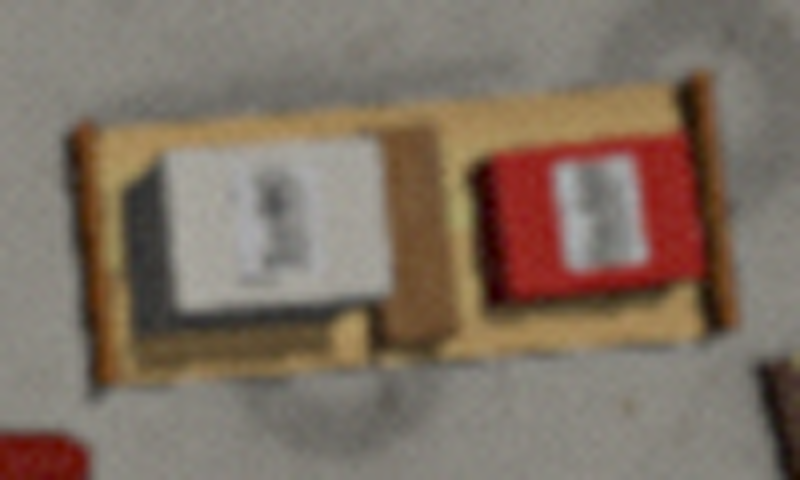

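View pics/mc0.png

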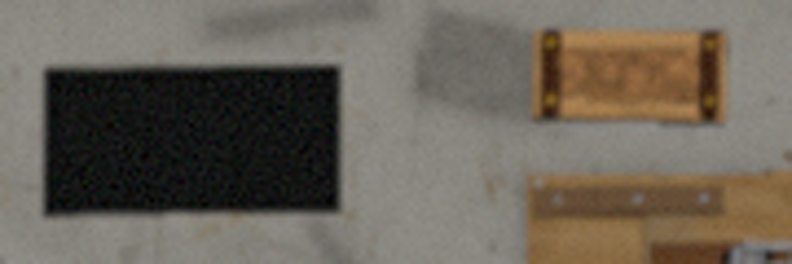

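```bash
cat >> h.py <<'E'
def fitrect(P,L,W):
    # P: 4 pts ordered: (+y,+x),( -y,+x),(-y,-x),(+y,-x) (image TL,TR,BR,BL); L along y, W along x
    P=np.array(P)[:,:2]; Q=np.array([[W,L],[W,-L],[-W,-L],[-W,L]])/2
    c=P.mean(0); A=(P-c); a=np.arctan2((Q[:,0]*A[:,1]-Q[:,1]*A[:,0]).sum(),(Q*A).sum())
    R=np.array([[np.cos(a),-np.sin(a)],[np.sin(a),np.cos(a)]]); res=A-Q@R.T
    return c,np.degrees(a),res*1000
E
cat > fit0.py <<'E'
from h import *
import pickle
np.set_printoptions(precision=4,suppress=True)
d=pickle.load(open('top0.png.pkl','rb'))
def g(n,pts,x0,y0,s,z,L,W):
    P=[ray(d,x0+(u+.5)/s-.5,y0+(v+.5)/s-.5,z) for u,v in pts]
    c,a,res=fitrect(P,L,W); print(n,c,round(a,2),res.round(1).tolist())
g('tall',[(165,150),(383,140),(392,297),(178,311)],360,155,8,.108,.085,.064)
g('low',[(493,153),(685,132),(703,278),(497,303)],360,155,8,.053,.080,.062)
g('tray',[(75,125),(712,72),(738,326),(98,382)],360,155,8,.036,.266,.110)
g('off',[(383,128),(435,125),(455,332),(382,340)],360,155,8,.040,.032,.090)
g('mat',[(46,68),(339,68),(338,211),(46,213)],160,155,4.4,.006,.230,.115)
g('cradle',[(534,30),(725,32),(723,123),(534,119)],160,155,4.4,.010,.150,.070)
print(ray(d,100,200,0))
E
python3 fit0.py
```

```text
tall [ 0.5169 -0.273 ] 2.56 [[0.1, 0.6], [-0.4, -1.0], [0.7, 0.3], [-0.4, 0.0]]
low [ 0.5268 -0.4147] 4.67 [[-1.0, -1.7], [0.6, -1.1], [1.8, -1.0], [-1.3, 3.8]]
tray [ 0.5259 -0.3417] 4.32 [[-1.3, -0.7], [-1.3, -0.9], [1.9, 0.9], [0.7, 0.7]]
off [ 0.5232 -0.3439] 1.07 [[-1.5, -5.5], [-1.0, 4.9], [2.5, 1.2], [-0.0, -0.6]]
mat [0.5236 0.3522] -0.16 [[-0.8, -0.9], [-2.1, 1.8], [1.7, 2.0], [1.2, -2.9]]
cradle [0.5699 0.0147] -1.37 [[-0.3, -1.2], [0.5, 1.3], [-0.4, 2.3], [0.3, -2.4]]
[0.4805 0.7054 0.    ]
```

```bash
cat >> h.py <<'E'
def box(c,a,L,W,z0,z1):
    a=np.radians(a); R=np.array([[np.cos(a),-np.sin(a)],[np.sin(a),np.cos(a)]])
    Q=np.array([[W,L],[W,-L],[-W,-L],[-W,L]])/2
    B=Q@R.T+np.array(c)[:2]
    return [np.r_[b,z] for z in (z0,z1) for b in B]
def loc(c,a,x,y):
    a=np.radians(a); return np.array([c[0]+np.cos(a)*x-np.sin(a)*y,c[1]+np.sin(a)*x+np.cos(a)*y])
def overlay(d,boxes,x0,y0,w,h,s,fn):
    im=d['image'][y0:y0+h,x0:x0+w,::-1]; im=cv2.resize(im,None,fx=s,fy=s,interpolation=cv2.INTER_CUBIC)
    for b,col in boxes:
        p=[proj(d,q) for q in b]; p=[(int(((u-x0)+.5)*s-.5),int(((v-y0)+.5)*s-.5)) for u,v in p]
        for i in range(4):
            for A,B in((i,(i+1)%4),(i+4,4+(i+1)%4),(i,i+4)): cv2.line(im,p[A],p[B],col,1,cv2.LINE_AA)
    cv2.imwrite('pics/'+fn,im)
E
cat > ov.py <<'E'
from h import *
import pickle,sys
G=(0,255,0);Y=(255,255,0);M=(255,0,255);C=(255,255,255)
T=(.5262,-.3417);ta=4.4
TC=(.5165,-.273);tca=2.9
LC=(.5245,-.415);lca=4.7
OC=(.5232,-.344);oa=3
MT=(.5236,.352);ma=-.2
CR=(.5699,.0147);ca=-.8
def bx(): 
    b=[(box(T,ta,.266,.110,0,.008),G)]
    for s in(1,-1): b.append((box(loc(T,ta,0,s*.129),ta,.008,.110,0,.036),G))
    b+=[(box(TC,tca,.085,.064,.008,.108),Y),(box(LC,lca,.080,.062,.008,.053),Y),(box(OC,oa,.032,.090,.008,.040),M)]
    return b
if __name__=='__main__':
    d=pickle.load(open('top0.png.pkl','rb'))
    overlay(d,bx(),360,155,100,60,8,sys.argv[1]+'a.png')
    b=[(box(MT,ma,.23,.115,0,.006),G),(box(CR,ca,.15,.07,0,.01),G)]+[(box(loc(CR,ca,0,s*.061),ca,.014,.07,.01,.024),Y) for s in(1,-1)]
    overlay(d,b,160,155,180,60,4.4,sys.argv[1]+'b.png')
    d=pickle.load(open('side0.png.pkl','rb'))
    overlay(d,bx(),270,145,80,60,10,sys.argv[1]+'c.png')
E
python3 ov.py ov1
```

```text
(no output)
```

View pics/ov1a.png

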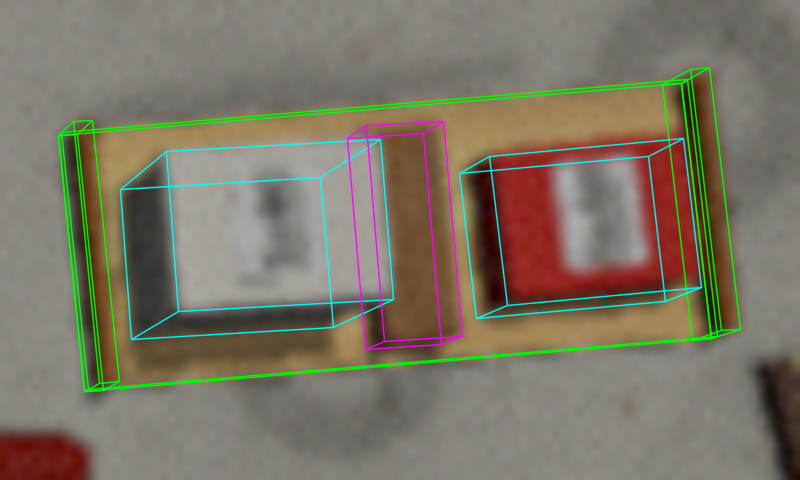

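View pics/ov1b.png

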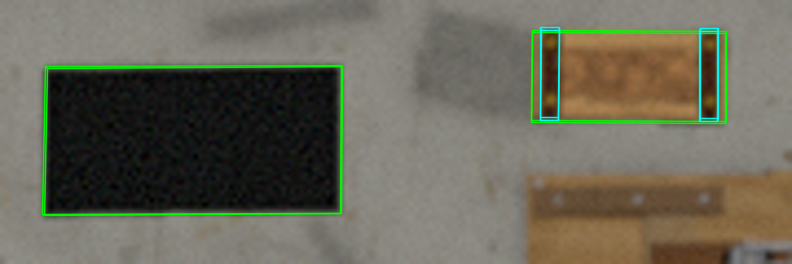

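View pics/ov1c.png

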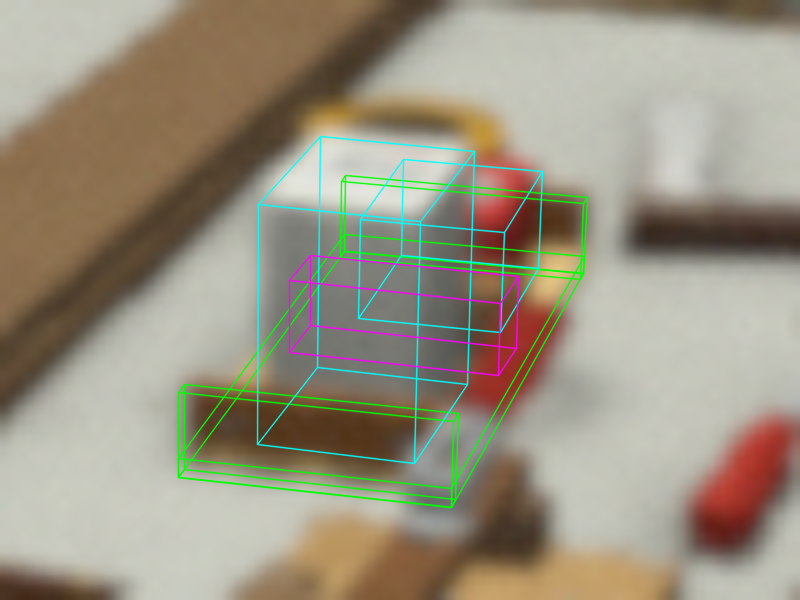

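Run:
```python
from h import *
import pickle
d=pickle.load(open('top0.png.pkl','rb')); im=d['image'].astype(float)
lab=cv2.cvtColor(d['image'],cv2.COLOR_RGB2LAB).astype(float)
np.set_printoptions(precision=4,suppress=True)
def vert(c0,c1,ra,rb,z,sgn,ch):  # horizontal-ish edge: per column subpixel gradient centroid, ra,rb = row centre at c0,c1
    P=[]
    for c in range(c0,c1+1,2):
        r0=int(round(np.interp(c,[c0,c1],[ra,rb])))
        p=ch[r0-4:r0+5,c-1:c+2].mean(1); g=np.clip(sgn*np.diff(p),0,None); 
        k=g.argmax(); w=g[max(k-1,0):k+2]; q=r0-4+max(k-1,0)+.5+(w*np.arange(len(w))).sum()/w.sum()
        P.append(ray(d,c,q,z)[:2])
    P=np.array(P); k=np.polyfit(P[:,1],P[:,0],1); res=P[:,0]-np.polyval(k,P[:,1])
    ok=abs(res)<2*res.std()+1e-4; k=np.polyfit(P[ok,1],P[ok,0],1)
    return k, -np.degrees(np.arctan(k[0])), 1000*res.std()
b=lab[:,:,2]
k1=vert(374,444,170.6,166,.008,1,b); k2=vert(376,446,202.3,197.5,.0,-1,b); print('tray back/front',k1,k2)
for k in(k1,k2): print('x at y=-.3417',np.polyval(k[0],-.3417))
L=lab[:,:,0]
a=lab[:,:,1]
k3=vert(424,444,174,171.6,.053,1,a);k4=vert(424,444,192.7,190.4,.053,-1,a); print('low',k3,k4,[np.polyval(k[0],-.4145) for k in(k3,k4)])
k5=vert(383,405,173.5,172.6,.108,-1,b);k6=vert(384,406,193.7,192.4,.108,-1,L); print('tall',k5,k6,[np.polyval(k[0],-.273) for k in(k5,k6)])
```

```text
tray back/front (array([-0.0724,  0.5564]), np.float64(4.1433491174205725), np.float64(0.3984100990151443)) (array([-0.077 ,  0.4455]), np.float64(4.405653142136002), np.float64(0.5420385110597676))
x at y=-.3417 0.5811580159815503
x at y=-.3417 0.47185936823753827
low (array([-0.0973,  0.5178]), np.float64(5.555333569304446), np.float64(0.5892129009681804)) (array([-0.0977,  0.4549]), np.float64(5.578545697967303), np.float64(0.48178965274810465)) [np.float64(0.5581413796667491), np.float64(0.49540234561321667)]
tall (array([-0.0688,  0.5319]), np.float64(3.9384852641210095), np.float64(0.36266420192493676)) (array([-0.0819,  0.4627]), np.float64(4.684108316096131), np.float64(0.46685103372862347)) [np.float64(0.5506670460886876), np.float64(0.4851112141597479)]
```

```bash
cat > go.py <<'E'
import sys; from h import *
from scipy.spatial.transform import Rotation as Ro
def Rt(y):
    c,s=np.cos(np.radians(y)),np.sin(np.radians(y)); return np.array([[c,0,-s],[s,0,c],[0,-1,0]])
def plan(R,p,tp,yaw,g,n):
    T=Rt(yaw); rv=Ro.from_matrix(R.T@T).as_rotvec(); tp=np.array(tp)
    out=[]
    for k in range(n):
        # pose at beginning of call k
        f0=k/n; Rk=R@Ro.from_rotvec(rv*f0).as_matrix(); pk=p+(tp-p)*f0
        turn=rv/n; sh=Rk.T@((tp-p)/n)*100
        out.append((turn.round(4).tolist(),sh.round(2).tolist()))
    return out
if __name__=='__main__':
    # args: x y z yaw ncalls
    x,y,z,yaw,n=map(float,sys.argv[1:6]); s=r.sense(); R=np.array(s['ee_rot']);p=np.array(s['tcp_pos'])
    print('t %.2f'%s['time_s'],'p',p.round(4),'yaw %.2f'%np.degrees(np.arctan2(R[1,0],R[0,0])),'w %.3f'%s['gripper_width'],'F',np.round(s['wrist_force'],1),'J',np.round(s['joints'],0))
    for o in plan(R,p,(x,y,z),yaw,0,int(n)): print(o)
E
python3 go.py .5178 -.273 .24 94.3 3
```

```text
t 0.10 p [ 0.2619 -0.5669  0.2326] yaw 24.79 w 1.005 F [ 0.6 -0.1 -0.4] J [-50.  22.   0.  -0. -68. -15.]
([-0.0006, -0.4044, 0.0003], [11.85, -0.24, 5.32])
([-0.0006, -0.4044, 0.0003], [12.99, -0.24, 0.23])
([-0.0006, -0.4044, 0.0003], [12.03, -0.25, -4.9])
```

Request:
step_arm(moves=[[[0, -0.08, 0, 2.4, 0, 1.06, 100], [0, -0.16, 0, 4.7, -0.1, 2.1, 100], [0, -0.24, 0, 7.1, -0.1, 3.2, 100], [0, -0.32, 0, 9.5, -0.2, 4.25, 100], [0, -0.404, 0, 11.85, -0.24, 5.3, 100]]])

```text
time_s: 0.52
tcp_pos: [0.3479, -0.4684, 0.2355]
ee_rot: [[0.667, -0.001, -0.745], [0.745, 0.001, 0.667], [0.0, -1.0, 0.001]]
wrist_force: [0.1, 0.4, -0.2]
gripper_width: 0.997
```

Request:
step_arm(moves=[[[0, -0.08, 0, 2.6, 0, 0.05, 100], [0, -0.16, 0, 5.2, -0.1, 0.1, 100], [0, -0.24, 0, 7.8, -0.1, 0.15, 100], [0, -0.32, 0, 10.4, -0.2, 0.2, 100], [0, -0.404, 0, 13, -0.24, 0.23, 100]]])

```text
time_s: 0.93
tcp_pos: [0.4333, -0.3702, 0.238]
ee_rot: [[0.32, -0.001, -0.947], [0.947, 0.001, 0.32], [0.0, -1.0, 0.001]]
wrist_force: [-0.0, -1.6, -0.2]
gripper_width: 1.0
```

Request:
step_arm(moves=[[[0, -0.1, 0, 3, 0, -1.2, 100], [0, -0.2, 0, 6, -0.1, -2.4, 100], [0, -0.3, 0, 9, -0.2, -3.7, 100], [0, -0.404, 0, 12, -0.24, -4.9, 100], [0, -0.404, 0, 12, -0.24, -4.9, 100]]])

```text
time_s: 1.35
tcp_pos: [0.5211, -0.2704, 0.2401]
ee_rot: [[-0.082, 0.001, -0.997], [0.997, 0.001, -0.082], [0.0, -1.0, -0.001]]
wrist_force: [0.0, -0.1, 0.0]
gripper_width: 0.999
```

```bash
python3 go.py .5178 -.273 .24 94.3 1
python3 - <<'E'
from h import *
d=cap('top','top1.png'); s=r.sense(); print(proj(d,s['tcp_pos']),s['tcp_pos'])
im=d['image'][140:220,350:470,::-1]; cv2.imwrite('pics/top1c.png',cv2.resize(im,None,fx=6.5,fy=6.5,interpolation=cv2.INTER_CUBIC))
E
```

```text
t 1.35 p [ 0.5211 -0.2704  0.2401] yaw 94.71 w 0.999 F [ 0.  -0.1  0. ] J [-12.  18.  -4.  -0. -67.  16.]
([0.0006, 0.0071, 0.0005], [-0.23, 0.01, 0.35])
(np.float64(404.28572613342595), np.float64(175.31656361716463)) [ 0.51949099 -0.27170668  0.24005707]
```

View pics/top1c.png

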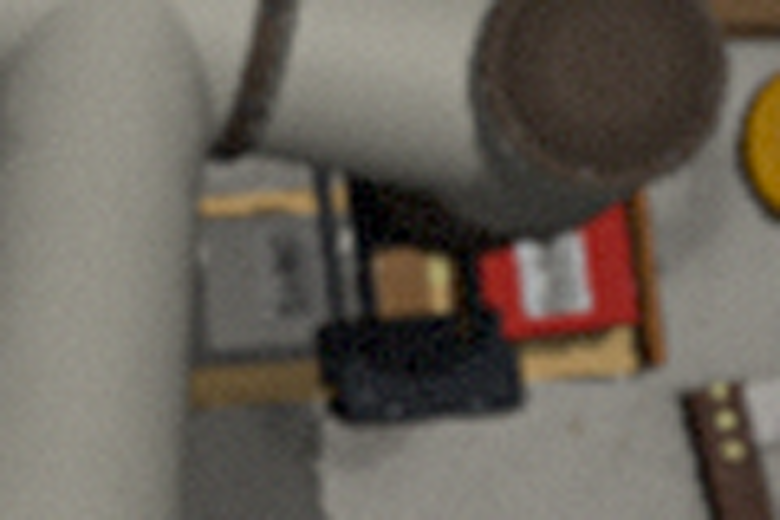

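Request:
step_arm(moves=[[[0, 0, 0, 0, 1, 0, 100], [0, 0, 0, 0, 3, 0, 100], [0, 0, 0, 0, 5, 0, 100], [0, 0, 0, 0, 6, 0, 100], [0, 0, 0, 0, 6, 0, 100]]])

```text
time_s: 1.82
tcp_pos: [0.5154, -0.274, 0.1773]
ee_rot: [[-0.071, -0.007, -0.997], [0.997, 0.002, -0.071], [0.003, -1.0, 0.006]]
wrist_force: [0.0, -0.1, 0.5]
gripper_width: 1.001
```

```bash
python3 go.py .5178 -.273 .068 94.3 1
```

```text
t 1.82 p [ 0.5154 -0.274   0.1773] yaw 94.10 w 1.001 F [ 0.  -0.1  0.5] J [-12.  21. -10.  -0. -60.  16.]
([-0.0065, -0.0035, 0.0027], [0.06, 10.93, -0.31])
```

Request:
step_arm(moves=[[[0, 0, 0, 0, 1, -0.1, 100], [0, 0, 0, 0, 3, -0.1, 100], [0, 0, 0, 0, 5, -0.1, 100], [0, 0, 0, 0, 6, -0.1, 100], [0, 0, 0, 0, 6, -0.1, 100]]])

```text
time_s: 2.23
tcp_pos: [0.5178, -0.2737, 0.1187]
ee_rot: [[-0.073, -0.004, -0.997], [0.997, 0.001, -0.073], [0.002, -1.0, 0.004]]
wrist_force: [0.3, 0.3, -0.5]
gripper_width: 0.998
```

Request:
step_arm(moves=[[[0, 0, 0, 0, 1, 0, 100], [0, 0, 0, 0, 2.5, 0, 100], [0, 0, 0, 0, 4, 0, 100], [0, 0, 0, 0, 4.8, 0, 100], [0, 0, 0, 0, 4.8, 0, 100]]])

```text
time_s: 2.65
tcp_pos: [0.5185, -0.2736, 0.0716]
ee_rot: [[-0.074, -0.002, -0.997], [0.997, 0.001, -0.074], [0.001, -1.0, 0.002]]
wrist_force: [-0.4, 0.2, -0.6]
gripper_width: 1.001
```

```bash
python3 - <<'E'
from h import *
d=cap('side','side1.png'); 
im=d['image'][100:220,230:390,::-1]; cv2.imwrite('pics/side1c.png',cv2.resize(im,None,fx=5,fy=5,interpolation=cv2.INTER_CUBIC))
E
python3 go.py .5178 -.273 .068 94.3 1
```

```text
t 2.70 p [ 0.5192 -0.2739  0.0726] yaw 94.25 w 1.005 F [-0.4 -0.9  0.2] J [-12.  28. -16.   0. -46.  16.]
([-0.0005, -0.0009, -0.0001], [0.1, 0.46, 0.13])
```

View pics/side1c.png

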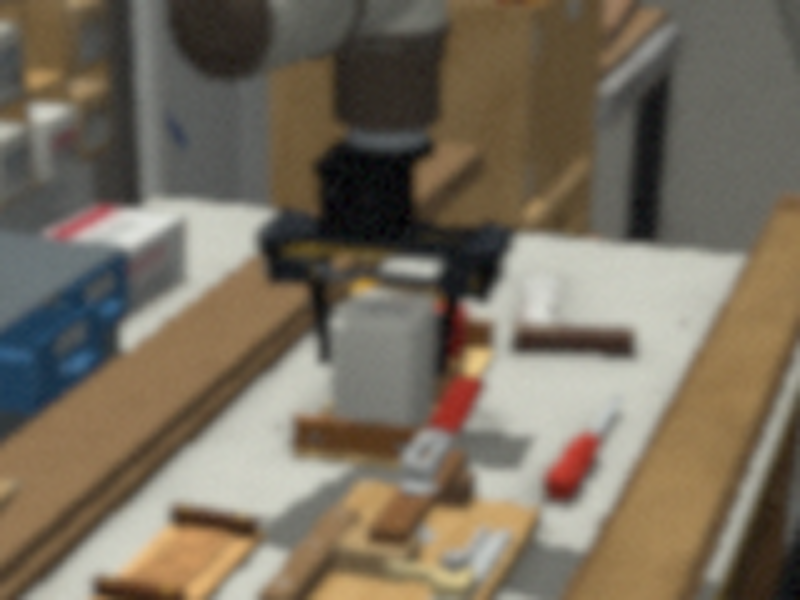

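Request:
step_arm(moves=[[[0, 0, 0, 0.1, 0.2, 0.1, 60], [0, 0, 0, 0.1, 0.2, 0.1, 60], [0, 0, 0, 0.1, 0.2, 0.1, 50], [0, 0, 0, 0.1, 0.2, 0.1, 40], [0, 0, 0, 0.1, 0.2, 0.1, 40]]])

```text
time_s: 3.12
tcp_pos: [0.5184, -0.2729, 0.0714]
ee_rot: [[-0.074, 0.001, -0.997], [0.997, -0.0, -0.074], [-0.0, -1.0, -0.001]]
wrist_force: [0.4, 0.2, 0.3]
gripper_width: 0.731
```

Request:
step_arm(moves=[[[0, 0, 0, 0, 0, 0, 40], [0, 0, 0, 0, 0, 0, 40], [0, 0, 0, 0, 0, 0, 40], [0, 0, 0, 0, 0, 0, 40], [0, 0, 0, 0, 0, 0, 40]]])

```text
time_s: 3.53
tcp_pos: [0.5184, -0.2729, 0.0714]
ee_rot: [[-0.074, 0.001, -0.997], [0.997, -0.0, -0.074], [-0.0, -1.0, -0.001]]
wrist_force: [-1.0, 1.3, 5.7]
gripper_width: 0.726
```

```bash
python3 go.py .5178 -.273 .2 94.3 1
```

```text
t 3.53 p [ 0.5184 -0.2729  0.0714] yaw 94.25 w 0.726 F [-1.   1.3  5.7] J [-12.  28. -17.   0. -46.  16.]
([0.0009, -0.0008, -0.0004], [-0.01, -12.86, 0.05])
```

Request:
step_arm(moves=[[[0, 0, 0, 0, -0.5, 0, 40], [0, 0, 0, 0, -2, 0, 40], [0, 0, 0, 0, -4, 0, 40], [0, 0, 0, 0, -6, 0, 40], [0, 0, 0, 0, -8, 0, 40]]])

```text
time_s: 3.95
tcp_pos: [0.5166, -0.2723, 0.1497]
ee_rot: [[-0.073, -0.004, -0.997], [0.997, 0.002, -0.073], [0.002, -1.0, 0.004]]
wrist_force: [-0.2, -0.9, -3.2]
gripper_width: 0.734
```

Request:
step_arm(moves=[[[0, 0, 0, 0, -2, 0, 40], [0, 0, 0, 0, -3.5, 0, 40], [0, 0, 0, 0, -4.5, 0, 40], [0, 0, 0, 0, -5, 0, 40], [0, 0, 0, 0, -5, 0, 40]]])

```text
time_s: 4.37
tcp_pos: [0.5179, -0.2727, 0.2008]
ee_rot: [[-0.074, 0.0, -0.997], [0.997, 0.0, -0.074], [0.0, -1.0, -0.0]]
wrist_force: [-0.2, -0.3, -3.8]
gripper_width: 0.734
```

```bash
python3 go.py .5238 .408 .2 90 5
```

```text
t 4.37 p [ 0.5179 -0.2727  0.2008] yaw 94.23 w 0.734 F [-0.2 -0.3 -3.8] J [-12.  20.  -8.  -0. -62.  16.]
([0.0001, 0.0148, 0.0001], [13.57, 0.02, -1.12])
([0.0001, 0.0148, 0.0001], [13.58, 0.02, -0.92])
([0.0001, 0.0148, 0.0001], [13.6, 0.02, -0.72])
([0.0001, 0.0148, 0.0001], [13.61, 0.02, -0.52])
([0.0001, 0.0148, 0.0001], [13.61, 0.02, -0.32])
```

Request:
step_arm(moves=[[[0, 0.003, 0, 1, 0, 0, 40], [0, 0.006, 0, 3, 0, -0.2, 40], [0, 0.009, 0, 6, 0, -0.5, 40], [0, 0.012, 0, 9.5, 0, -0.8, 40], [0, 0.015, 0, 13, 0, -1.1, 40]]])

```text
time_s: 4.78
tcp_pos: [0.518, -0.1409, 0.1989]
ee_rot: [[-0.057, -0.004, -0.998], [0.998, 0.001, -0.057], [0.001, -1.0, 0.004]]
wrist_force: [0.6, -0.2, -4.6]
gripper_width: 0.736
```

Request:
step_arm(moves=[[[0, 0.003, 0, 3.5, 0, -0.2, 40], [0, 0.006, 0, 7, 0, -0.4, 40], [0, 0.009, 0, 10.5, 0, -0.6, 40], [0, 0.012, 0, 14, 0, -0.8, 40], [0, 0.015, 0, 17.5, 0, -1, 40]]])

```text
time_s: 5.2
tcp_pos: [0.5175, 0.0348, 0.1992]
ee_rot: [[-0.044, -0.003, -0.999], [0.999, -0.0, -0.044], [-0.0, -1.0, 0.003]]
wrist_force: [1.0, -0.9, -3.9]
gripper_width: 0.732
```

Request:
step_arm(moves=[[[0, 0.006, 0, 3.5, 0, -0.2, 40], [0, 0.012, 0, 7, 0, -0.4, 40], [0, 0.02, 0, 10.5, 0, -0.6, 40], [0, 0.028, 0, 14, 0, -0.8, 40], [0, 0.035, 0, 17.5, 0, -1, 40]]])

```text
time_s: 5.62
tcp_pos: [0.5197, 0.2098, 0.1991]
ee_rot: [[-0.009, -0.003, -1.0], [1.0, -0.001, -0.009], [-0.001, -1.0, 0.003]]
wrist_force: [1.5, -0.6, -4.6]
gripper_width: 0.732
```

```bash
python3 go.py .5238 .408 .2 90 2
```

```text
t 5.62 p [0.5197 0.2098 0.1991] yaw 90.50 w 0.732 F [ 1.5 -0.6 -4.6] J [ 39.  17. -12.  -0. -61. -38.]
([-0.0015, 0.0044, -0.0007], [9.91, -0.06, -0.29])
([-0.0015, 0.0044, -0.0007], [9.91, -0.05, -0.25])
```

Request:
step_arm(moves=[[[0, 0.002, 0, 3.5, 0, 0, 40], [0, 0.002, 0, 7, 0, 0, 40], [0, 0.003, 0, 10, 0, -0.1, 40], [0, 0.003, 0, 13, 0, -0.1, 40], [0, 0.004, 0, 15.5, 0, -0.1, 40]]])

```text
time_s: 6.03
tcp_pos: [0.5194, 0.3652, 0.1985]
ee_rot: [[-0.006, -0.003, -1.0], [1.0, -0.002, -0.006], [-0.002, -1.0, 0.003]]
wrist_force: [1.8, 1.0, -4.8]
gripper_width: 0.737
```

Request:
step_arm(moves=[[[0, 0, 0, 2, 0, 0, 40], [0, 0, 0, 3.5, 1, -0.1, 40], [0, 0, 0, 4.2, 3, -0.1, 40], [0, 0, 0, 4.2, 5, -0.1, 40], [0, 0, 0, 4.2, 7, -0.1, 40]]])

```text
time_s: 6.45
tcp_pos: [0.5204, 0.4051, 0.1275]
ee_rot: [[-0.005, -0.003, -1.0], [1.0, -0.002, -0.005], [-0.002, -1.0, 0.003]]
wrist_force: [-0.1, -0.4, -3.6]
gripper_width: 0.733
```

```bash
python3 go.py .5238 .408 .0705 90 1
```

```text
t 6.45 p [0.5204 0.4051 0.1275] yaw 90.29 w 0.733 F [-0.1 -0.4 -3.6] J [ 52.  30.  -2.  -0. -58. -52.]
([-0.0028, 0.0051, -0.0021], [0.3, 5.7, -0.36])
```

Request:
step_arm(moves=[[[0, 0.002, 0, 0.1, 1.5, -0.1, 40], [0, 0.004, 0, 0.1, 3, -0.1, 40], [0, 0.004, 0, 0.1, 4.2, -0.2, 40], [0, 0.004, 0, 0.1, 5, -0.2, 40], [0, 0.004, 0, 0.1, 5.2, -0.2, 40]]])

```text
time_s: 6.87
tcp_pos: [0.5227, 0.405, 0.0759]
ee_rot: [[-0.0, -0.003, -1.0], [1.0, -0.003, -0.0], [-0.003, -1.0, 0.003]]
wrist_force: [-0.4, -0.3, -3.5]
gripper_width: 0.737
```

```bash
python3 go.py .5238 .408 .0695 90 1
```

```text
t 6.87 p [0.5227 0.405  0.0759] yaw 90.02 w 0.737 F [-0.4 -0.3 -3.5] J [ 52.  33.  -5.  -0. -52. -52.]
([-0.0034, 0.0003, -0.0034], [0.3, 0.64, -0.11])
```

Request:
step_arm(moves=[[[0, 0, 0, 0, 0.2, 0, 40], [0, 0, 0, 0, 0.4, 0, 40], [0, 0, 0, 0, 0.5, 0, 40], [0, 0, 0, 0, 0.55, 0, 40], [0, 0, 0, 0, 0.55, 0, 40]]])

```text
time_s: 7.28
tcp_pos: [0.5239, 0.4064, 0.0739]
ee_rot: [[-0.001, 0.001, -1.0], [1.0, 0.001, -0.001], [0.001, -1.0, -0.001]]
wrist_force: [0.1, 0.1, -3.5]
gripper_width: 0.735
```

Request:
step_arm(moves=[[[0, 0, 0, 0, 0.1, 0, 40], [0, 0, 0, 0, 0.2, 0, 40], [0, 0, 0, 0, 0.3, 0, 40], [0, 0, 0, 0, 0.4, 0, 40], [0, 0, 0, 0, 0.4, 0, 40]]])

```text
time_s: 7.7
tcp_pos: [0.5238, 0.4063, 0.0695]
ee_rot: [[-0.001, 0.0, -1.0], [1.0, 0.0, -0.001], [0.0, -1.0, -0.0]]
wrist_force: [-0.2, 0.3, -2.1]
gripper_width: 0.731
```

Request:
step_arm(moves=[[[0, 0, 0, 0, 0.05, 0, 40], [0, 0, 0, 0, 0.05, 0, 76], [0, 0, 0, 0, 0.05, 0, 85], [0, 0, 0, 0, 0.05, 0, 100], [0, 0, 0, 0, 0.05, 0, 100]]])

```text
time_s: 8.12
tcp_pos: [0.5241, 0.4065, 0.0692]
ee_rot: [[-0.001, 0.001, -1.0], [1.0, 0.001, -0.001], [0.001, -1.0, -0.001]]
wrist_force: [0.1, 0.3, 1.1]
gripper_width: 0.904
```

Request:
step_arm(moves=[[[0, 0, 0, 0, -1, 0, 100], [0, 0, 0, 0, -4, 0, 100], [0, 0, 0, 0, -8, 0, 100], [0, 0, 0, 0, -12, 0, 100], [0, 0, 0, 0, -14, 0, 100]]])

```text
time_s: 8.53
tcp_pos: [0.5256, 0.4075, 0.2159]
ee_rot: [[-0.002, 0.008, -1.0], [1.0, 0.006, -0.002], [0.006, -1.0, -0.008]]
wrist_force: [1.9, 0.6, 1.9]
gripper_width: 0.996
```

```bash
python3 go.py .5268 -.4147 .15 94.3 5
python3 - <<'E'
from h import *
d=cap('side','side2.png')
E
```

```text
t 8.53 p [0.5256 0.4075 0.2159] yaw 90.11 w 0.996 F [1.9 0.6 1.9] J [ 52.  26.   5.   0. -68. -52.]
([0.0016, -0.0146, 0.0011], [-16.45, 1.22, 0.02])
([0.0016, -0.0146, 0.0011], [-16.45, 1.24, 0.26])
([0.0016, -0.0146, 0.0011], [-16.44, 1.26, 0.5])
([0.0016, -0.0146, 0.0011], [-16.43, 1.28, 0.73])
([0.0016, -0.0146, 0.0011], [-16.42, 1.3, 0.97])
```

View pics/side2.png

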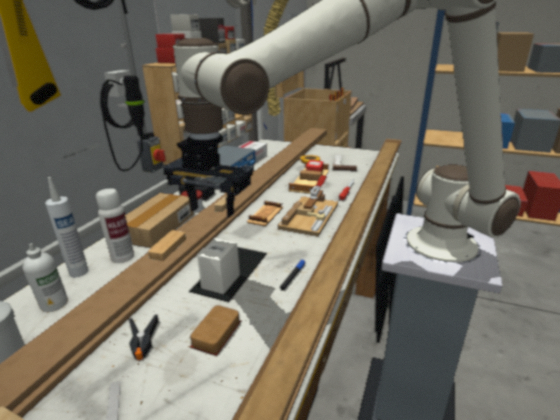

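Request:
step_arm(moves=[[[0, -0.003, 0, -2, 0, 0, 100], [0, -0.006, 0, -5, 0.2, 0, 100], [0, -0.009, 0, -9, 0.5, 0, 100], [0, -0.012, 0, -13, 0.7, 0, 100], [0, -0.015, 0, -17, 1, 0, 100]]])

```text
time_s: 9.0
tcp_pos: [0.5236, 0.2347, 0.1993]
ee_rot: [[-0.017, 0.001, -1.0], [1.0, 0.0, -0.017], [0.0, -1.0, -0.001]]
wrist_force: [0.6, -0.3, -0.1]
gripper_width: 1.003
```

Request:
step_arm(moves=[[[0, -0.003, 0, -4, 0, 0, 100], [0, -0.006, 0, -8, 0.2, 0.1, 100], [0, -0.009, 0, -12, 0.5, 0.2, 100], [0, -0.012, 0, -16, 0.7, 0.2, 100], [0, -0.015, 0, -20, 1, 0.3, 100]]])

```text
time_s: 9.42
tcp_pos: [0.524, 0.0344, 0.1896]
ee_rot: [[-0.032, 0.002, -0.999], [0.999, 0.0, -0.032], [0.0, -1.0, -0.002]]
wrist_force: [0.9, -0.0, 0.1]
gripper_width: 1.0
```

Request:
step_arm(moves=[[[0, -0.003, 0, -4, 0, 0, 100], [0, -0.006, 0, -8, 0.2, 0.2, 100], [0, -0.009, 0, -12, 0.5, 0.3, 100], [0, -0.012, 0, -16, 0.7, 0.4, 100], [0, -0.015, 0, -20, 1, 0.5, 100]]])

```text
time_s: 9.83
tcp_pos: [0.5252, -0.1659, 0.1796]
ee_rot: [[-0.046, 0.002, -0.999], [0.999, -0.0, -0.046], [-0.0, -1.0, -0.002]]
wrist_force: [0.7, 0.7, 1.0]
gripper_width: 1.003
```

```bash
python3 go.py .5268 -.4147 .15 94.3 2
```

```text
t 9.83 p [ 0.5252 -0.1659  0.1796] yaw 92.66 w 1.003 F [0.7 0.7 1. ] J [ -1.  17. -15.   0. -58.   3.]
([0.0008, -0.0143, -0.0002], [-12.43, 1.48, 0.5])
([0.0008, -0.0143, -0.0002], [-12.42, 1.48, 0.68])
```

Request:
step_arm(moves=[[[0, -0.006, 0, -4, 0, 0.1, 100], [0, -0.012, 0, -8, 0.2, 0.2, 100], [0, -0.018, 0, -12, 0.5, 0.4, 100], [0, -0.024, 0, -15.5, 0.7, 0.6, 100], [0, -0.029, 0, -19, 1, 0.8, 100]]])

```text
time_s: 10.25
tcp_pos: [0.5258, -0.3563, 0.1694]
ee_rot: [[-0.075, 0.001, -0.997], [0.997, -0.001, -0.075], [-0.001, -1.0, -0.001]]
wrist_force: [0.4, 0.9, 0.0]
gripper_width: 1.001
```

Request:
step_arm(moves=[[[0, 0, 0, -2.5, 0.5, 0.1, 100], [0, 0, 0, -4.5, 1.5, 0.2, 100], [0, 0, 0, -5.7, 3, 0.4, 100], [0, 0, 0, -5.7, 4.5, 0.4, 100], [0, 0, 0, -5.7, 5, 0.4, 100]]])

```text
time_s: 10.67
tcp_pos: [0.5244, -0.4107, 0.1154]
ee_rot: [[-0.073, -0.005, -0.997], [0.997, 0.003, -0.073], [0.004, -1.0, 0.004]]
wrist_force: [0.1, 0.7, -0.5]
gripper_width: 1.0
```

```bash
python3 - <<'E'
from h import *
cap('side','tmp.png')
E
python3 go.py .5268 -.4147 .028 94.3 1
```

```text
t 10.72 p [ 0.5246 -0.4101  0.1154] yaw 94.25 w 0.994 F [ 0.4  0.2 -1.4] J [-24.  32.  -2.  -0. -57.  28.]
([-0.0048, -0.0008, 0.0037], [-0.5, 8.74, -0.23])
```

Request:
step_arm(moves=[[[0, 0, 0, -0.2, 1, 0, 100], [0, 0, 0, -0.3, 2.5, 0, 100], [0, 0, 0, -0.3, 4, 0, 100], [0, 0, 0, -0.3, 4.5, 0, 100], [0, 0, 0, -0.3, 4.5, 0, 100]]])

```text
time_s: 11.13
tcp_pos: [0.5262, -0.4132, 0.0726]
ee_rot: [[-0.076, -0.002, -0.997], [0.997, 0.001, -0.076], [0.001, -1.0, 0.002]]
wrist_force: [-0.7, 1.0, -0.2]
gripper_width: 0.995
```

```bash
python3 - <<'E'
from h import *
d=cap('side','side3.png')
im=d['image'][100:220,230:390,::-1]; cv2.imwrite('pics/side3c.png',cv2.resize(im,None,fx=5,fy=5,interpolation=cv2.INTER_CUBIC))
E
python3 go.py .5268 -.4147 .028 94.3 1
```

```text
t 11.18 p [ 0.5268 -0.4138  0.0738] yaw 94.36 w 0.999 F [0.  0.2 0.4] J [-24.  34.  -4.   0. -52.  29.]
([-0.0004, 0.001, -0.0001], [-0.09, 4.58, 0.0])
```

View pics/side3c.png

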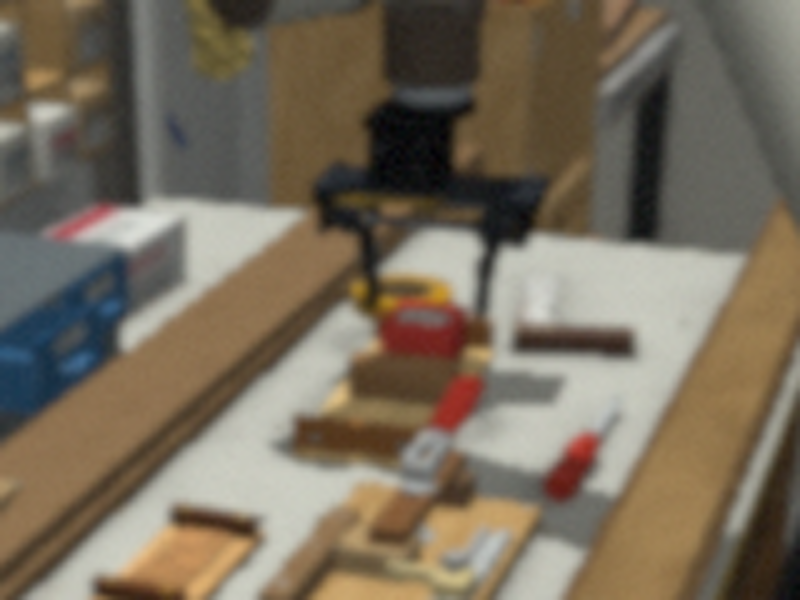

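Request:
step_arm(moves=[[[0, 0, 0, -0.1, 1, 0, 100], [0, 0, 0, -0.1, 2.2, 0, 100], [0, 0, 0, -0.1, 3.4, 0, 100], [0, 0, 0, -0.1, 4.2, 0, 100], [0, 0, 0, -0.1, 4.5, 0, 100]]])

```text
time_s: 11.6
tcp_pos: [0.5254, -0.4145, 0.0262]
ee_rot: [[-0.075, -0.003, -0.997], [0.997, 0.002, -0.075], [0.002, -1.0, 0.003]]
wrist_force: [0.3, 0.7, -0.2]
gripper_width: 0.994
```

Request:
step_arm(moves=[[[0, 0, 0, 0, 0, 0, 100], [0, 0, 0, 0, 0, 0, 80], [0, 0, 0, 0, 0, 0, 60], [0, 0, 0, 0, 0, 0, 50], [0, 0, 0, 0, 0, 0, 40]]])

```text
time_s: 12.02
tcp_pos: [0.527, -0.4154, 0.0294]
ee_rot: [[-0.075, 0.001, -0.997], [0.997, -0.001, -0.075], [-0.001, -1.0, -0.001]]
wrist_force: [-0.2, 0.5, 0.3]
gripper_width: 0.783
```

Request:
step_arm(moves=[[[0, 0, 0, 0, 0, 0, 40], [0, 0, 0, 0, 0, 0, 40], [0, 0, 0, 0, 0, 0, 40], [0, 0, 0, 0, 0, 0, 40], [0, 0, 0, 0, 0, 0, 40]]])

```text
time_s: 12.43
tcp_pos: [0.5271, -0.4154, 0.0293]
ee_rot: [[-0.075, 0.001, -0.997], [0.997, -0.001, -0.075], [-0.001, -1.0, -0.001]]
wrist_force: [1.1, 0.3, 3.0]
gripper_width: 0.712
```

Request:
step_arm(moves=[[[0, 0, 0, 0, -0.5, 0, 40], [0, 0, 0, 0, -2, 0, 40], [0, 0, 0, 0, -4, 0, 40], [0, 0, 0, 0, -6.5, 0, 40], [0, 0, 0, 0, -9, 0, 40]]])

```text
time_s: 12.85
tcp_pos: [0.5254, -0.4146, 0.1183]
ee_rot: [[-0.075, -0.003, -0.997], [0.997, 0.002, -0.075], [0.002, -1.0, 0.003]]
wrist_force: [1.4, 0.4, -1.3]
gripper_width: 0.711
```

```bash
python3 go.py .5234 .296 .17 90 4
```

```text
t 12.85 p [ 0.5254 -0.4146  0.1183] yaw 94.27 w 0.711 F [ 1.4  0.4 -1.3] J [-24.  32.  -1.  -0. -58.  29.]
([-0.0008, 0.0187, 0.0006], [17.72, -1.25, -1.27])
([-0.0008, 0.0187, 0.0006], [17.74, -1.26, -0.94])
([-0.0008, 0.0187, 0.0006], [17.75, -1.27, -0.61])
([-0.0008, 0.0187, 0.0006], [17.76, -1.28, -0.28])
```

Request:
step_arm(moves=[[[0, 0.003, 0, 1, -1, 0, 40], [0, 0.006, 0, 3, -2, -0.2, 40], [0, 0.009, 0, 6, -3, -0.5, 40], [0, 0.012, 0, 9.5, -4, -0.8, 40], [0, 0.015, 0, 13, -5, -1, 40]]])

```text
time_s: 13.27
tcp_pos: [0.5255, -0.2828, 0.1677]
ee_rot: [[-0.058, -0.003, -0.998], [0.998, 0.002, -0.058], [0.002, -1.0, 0.003]]
wrist_force: [0.9, 1.1, -1.9]
gripper_width: 0.708
```

Request:
step_arm(moves=[[[0, 0.004, 0, 3.6, 0, -0.2, 40], [0, 0.008, 0, 7.2, 0, -0.4, 40], [0, 0.012, 0, 10.8, 0, -0.6, 40], [0, 0.016, 0, 14.4, 0, -0.8, 40], [0, 0.02, 0, 18, 0, -1, 40]]])

```text
time_s: 13.68
tcp_pos: [0.5242, -0.1023, 0.1678]
ee_rot: [[-0.039, -0.002, -0.999], [0.999, 0.001, -0.039], [0.001, -1.0, 0.002]]
wrist_force: [1.0, 0.1, -1.5]
gripper_width: 0.715
```

Request:
step_arm(moves=[[[0, 0.004, 0, 3.6, 0, -0.1, 40], [0, 0.008, 0, 7.2, 0, -0.2, 40], [0, 0.012, 0, 10.8, 0, -0.3, 40], [0, 0.016, 0, 14.4, 0, -0.4, 40], [0, 0.02, 0, 18, 0, -0.5, 40]]])

```text
time_s: 14.1
tcp_pos: [0.5219, 0.0773, 0.1678]
ee_rot: [[-0.02, -0.002, -1.0], [1.0, -0.0, -0.02], [-0.0, -1.0, 0.002]]
wrist_force: [1.3, -0.2, -1.6]
gripper_width: 0.712
```

```bash
python3 go.py .5234 .296 .1 90 1
```

```text
t 14.10 p [0.5219 0.0773 0.1678] yaw 91.12 w 0.712 F [ 1.3 -0.2 -1.6] J [ 26.  16. -19.  -0. -55. -25.]
([-0.0024, 0.0196, -0.0003], [21.86, 6.77, -0.59])
```

Request:
step_arm(moves=[[[0, 0.004, 0, 3.6, 0, -0.1, 40], [0, 0.008, 0, 7.2, 0, -0.2, 40], [0, 0.012, 0, 10.5, 0, -0.3, 40], [0, 0.016, 0, 13.5, 0, -0.4, 40], [0, 0.02, 0, 16, 0, -0.5, 40]]])

```text
time_s: 14.52
tcp_pos: [0.5239, 0.2376, 0.1676]
ee_rot: [[-0.001, -0.002, -1.0], [1.0, -0.001, -0.001], [-0.001, -1.0, 0.002]]
wrist_force: [0.8, -0.6, -1.1]
gripper_width: 0.71
```

Request:
step_arm(moves=[[[0, 0, 0, 2.5, 1, 0, 40], [0, 0, 0, 4.5, 2.5, 0, 40], [0, 0, 0, 5.5, 5, 0, 40], [0, 0, 0, 5.7, 7.5, 0, 40], [0, 0, 0, 5.7, 9.5, 0, 40]]])

```text
time_s: 14.93
tcp_pos: [0.5233, 0.2928, 0.0708]
ee_rot: [[-0.001, -0.004, -1.0], [1.0, -0.002, -0.001], [-0.002, -1.0, 0.004]]
wrist_force: [0.2, -0.3, -1.9]
gripper_width: 0.709
```

Request:
step_arm(moves=[[[0, 0, 0, 0, 1.3, 0, 40], [0, 0, 0, 0, 2.4, 0, 40], [0, 0, 0, 0, 3.2, 0, 40], [0, 0, 0, 0, 3.7, 0, 40], [0, 0, 0, 0, 3.7, 0, 40]]])

```text
time_s: 15.35
tcp_pos: [0.525, 0.2922, 0.0358]
ee_rot: [[0.0, -0.002, -1.0], [1.0, -0.001, 0.0], [-0.001, -1.0, 0.002]]
wrist_force: [0.5, 0.3, -2.0]
gripper_width: 0.711
```

```bash
python3 - <<'E'
from h import *
cap('side','tmp.png')
E
python3 go.py .5234 .296 .0273 90 1
```

```text
t 15.40 p [0.5256 0.2925 0.0367] yaw 89.99 w 0.710 F [ 0.3  0.4 -0.7] J [ 45.  31. -16.   0. -43. -45.]
([-0.0002, -0.0001, -0.0002], [0.35, 0.94, 0.22])
```

Request:
step_arm(moves=[[[0, 0, 0, 0, 0.3, 0, 40], [0, 0, 0, 0, 0.6, 0, 40], [0, 0, 0, 0, 0.8, 0, 40], [0, 0, 0, 0, 0.9, 0, 40], [0, 0, 0, 0, 0.9, 0, 40]]])

```text
time_s: 15.82
tcp_pos: [0.5256, 0.2925, 0.0276]
ee_rot: [[0.0, -0.0, -1.0], [1.0, -0.0, 0.0], [-0.0, -1.0, 0.0]]
wrist_force: [0.0, 0.9, -1.2]
gripper_width: 0.71
```

Request:
step_arm(moves=[[[0, 0, 0, 0, 0.05, 0, 40], [0, 0, 0, 0, 0.05, 0, 40], [0, 0, 0, 0, 0.05, 0, 40], [0, 0, 0, 0, 0.05, 0, 40], [0, 0, 0, 0, 0.05, 0, 40]]])

```text
time_s: 16.23
tcp_pos: [0.5257, 0.2927, 0.0274]
ee_rot: [[-0.0, 0.0, -1.0], [1.0, 0.0, -0.0], [0.0, -1.0, -0.0]]
wrist_force: [0.1, 0.6, -1.4]
gripper_width: 0.714
```

Release and rise.

Request:
step_arm(moves=[[[0, 0, 0, 0, 0, 0, 74], [0, 0, 0, 0, 0, 0, 80], [0, 0, 0, 0, 0, 0, 100], [0, 0, 0, 0, 0, 0, 100], [0, 0, 0, 0, 0, 0, 100]]])

```text
time_s: 16.65
tcp_pos: [0.5257, 0.2927, 0.0274]
ee_rot: [[-0.0, 0.0, -1.0], [1.0, 0.0, -0.0], [0.0, -1.0, -0.0]]
wrist_force: [-0.2, 0.0, -0.9]
gripper_width: 0.941
```

Request:
step_arm(moves=[[[0, 0, 0, 0, -1, 0, 100], [0, 0, 0, 0, -4, 0, 100], [0, 0, 0, 0, -8, 0, 100], [0, 0, 0, 0, -12, 0, 100], [0, 0, 0, 0, -16, 0, 100]]])

```text
time_s: 17.07
tcp_pos: [0.5254, 0.2923, 0.1899]
ee_rot: [[-0.0, 0.0, -1.0], [1.0, -0.0, -0.0], [-0.0, -1.0, -0.0]]
wrist_force: [0.5, 1.4, 0.5]
gripper_width: 0.998
```

Request:
step_arm(moves=[[[0, 0, 0, -2, 0, 0, 100], [0, 0, 0, -5, 0, 0, 100], [0, 0, 0, -9, 0, 0, 100], [0, 0, 0, -13, 0, 0, 100], [0, 0, 0, -16, 0, 0, 100]]])

```text
time_s: 17.48
tcp_pos: [0.5249, 0.1303, 0.1883]
ee_rot: [[0.0, 0.0, -1.0], [1.0, 0.0, 0.0], [0.0, -1.0, -0.0]]
wrist_force: [-0.5, -0.1, 0.5]
gripper_width: 1.0
```

```bash
python3 - <<'E'
from h import *
from ov import *
d=cap('top','top2.png')
overlay(d,[],360,155,100,60,8,'t2a.png')
b=[(box((.5238,.4065),0,.085,.064,.006,.106),Y),(box((.5256,.2926),0,.08,.062,.006,.051),Y)]
overlay(d,b,160,155,180,60,4.4,'t2b.png')
E
python3 go.py .5238 -.344 .18 4.3 5
```

```text
t 17.53 p [0.5241 0.1266 0.1882] yaw 89.78 w 0.998 F [-1.6 -2.1  0.2] J [ 31.  16. -15.   0. -59. -31.]
([-0.0, 0.2984, -0.0004], [-9.41, 0.18, -0.03])
([-0.0, 0.2984, -0.0004], [-8.99, 0.17, -2.8])
([-0.0, 0.2984, -0.0004], [-7.77, 0.17, -5.31])
([-0.0, 0.2984, -0.0004], [-5.86, 0.17, -7.36])
([-0.0, 0.2984, -0.0004], [-3.44, 0.17, -8.76])
```

View pics/t2a.png

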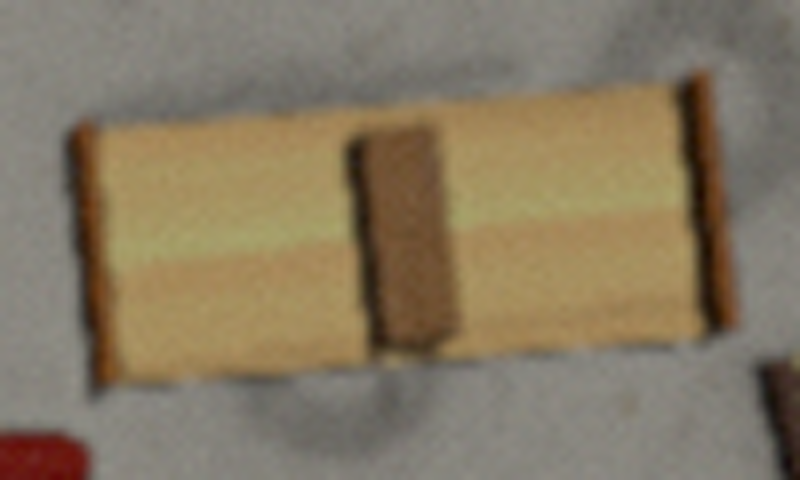

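View pics/t2b.png

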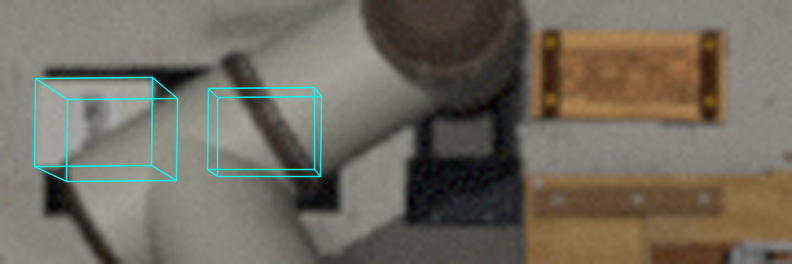

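```bash
sed -i '/^g(/d;/^print(ray/d' fit0.py
cat >> fit0.py <<'E'
d=pickle.load(open('top2.png.pkl','rb'))
g('off',[(363,131),(437,127),(459,335),(384,343)],360,155,8,.040,.032,.090)
g('tray',[(76,122),(711,72),(738,326),(98,382)],360,155,8,.036,.266,.110)
E
python3 fit0.py
```

```text
off [ 0.522  -0.3426] 3.95 [[-0.6, -0.7], [-1.4, 0.5], [1.4, 0.5], [0.6, -0.4]]
tray [ 0.5262 -0.3417] 4.21 [[-0.6, -1.1], [-1.3, -0.4], [1.8, 0.8], [0.1, 0.6]]
```

Request:
step_arm(moves=[[[0, 0.06, 0, -1.9, 0, 0, 80], [0, 0.12, 0, -3.8, 0, 0, 80], [0, 0.18, 0, -5.7, 0, 0, 80], [0, 0.24, 0, -7.6, 0, 0, 80], [0, 0.3, 0, -9.4, 0.2, 0, 80]]])

```text
time_s: 17.95
tcp_pos: [0.5258, 0.0377, 0.1865]
ee_rot: [[0.298, 0.002, -0.954], [0.954, 0.0, 0.298], [0.001, -1.0, -0.002]]
wrist_force: [-0.0, 0.1, 1.0]
gripper_width: 0.813
```

Request:
step_arm(moves=[[[0, 0.06, 0, -1.8, 0, -0.6, 80], [0, 0.12, 0, -3.6, 0, -1.1, 80], [0, 0.18, 0, -5.4, 0, -1.7, 80], [0, 0.24, 0, -7.2, 0, -2.2, 80], [0, 0.3, 0, -9, 0.2, -2.8, 80]]])

```text
time_s: 18.37
tcp_pos: [0.5259, -0.0565, 0.1845]
ee_rot: [[0.567, 0.002, -0.824], [0.824, 0.0, 0.567], [0.001, -1.0, -0.001]]
wrist_force: [0.3, -0.2, -0.2]
gripper_width: 0.797
```

Request:
step_arm(moves=[[[0, 0.06, 0, -1.6, 0, -1.1, 80], [0, 0.12, 0, -3.1, 0, -2.1, 80], [0, 0.18, 0, -4.7, 0, -3.2, 80], [0, 0.24, 0, -6.2, 0, -4.2, 80], [0, 0.3, 0, -7.8, 0.2, -5.3, 80]]])

```text
time_s: 18.78
tcp_pos: [0.5257, -0.1508, 0.1825]
ee_rot: [[0.785, 0.002, -0.62], [0.62, -0.0, 0.785], [0.001, -1.0, -0.001]]
wrist_force: [-0.7, 0.3, 0.2]
gripper_width: 0.799
```

```bash
python3 go.py .522 -.3426 .15 4.2 2
```

```text
t 18.78 p [ 0.5257 -0.1508  0.1825] yaw 38.28 w 0.799 F [-0.7  0.3  0.2] J [  1.  17. -15.   0. -58. -53.]
([0.0004, 0.2974, 0.0008], [-6.09, 1.63, -7.41])
([0.0004, 0.2974, 0.0008], [-3.65, 1.63, -8.87])
```

Request:
step_arm(moves=[[[0, 0.06, 0, -1.2, 0.3, -1.5, 80], [0, 0.12, 0, -2.4, 0.6, -3, 80], [0, 0.18, 0, -3.6, 0.9, -4.5, 80], [0, 0.24, 0, -4.9, 1.2, -6, 80], [0, 0.3, 0, -6.1, 1.6, -7.4, 80]]])

```text
time_s: 19.2
tcp_pos: [0.5238, -0.2469, 0.1662]
ee_rot: [[0.933, 0.001, -0.36], [0.36, -0.0, 0.933], [0.001, -1.0, -0.001]]
wrist_force: [-0.1, 0.5, 0.6]
gripper_width: 0.802
```

Request:
step_arm(moves=[[[0, 0.08, 0, -1, 0.4, -2.5, 80], [0, 0.15, 0, -1.9, 0.8, -4.7, 80], [0, 0.22, 0, -2.8, 1.2, -6.8, 80], [0, 0.28, 0, -3.5, 1.6, -8.2, 80], [0, 0.28, 0, -3.5, 1.6, -8.5, 80]]])

```text
time_s: 19.62
tcp_pos: [0.5209, -0.3398, 0.1488]
ee_rot: [[0.996, -0.001, -0.086], [0.086, 0.0, 0.996], [-0.001, -1.0, 0.0]]
wrist_force: [0.0, -0.2, -1.0]
gripper_width: 0.798
```

Request:
step_arm(moves=[[[0, 0, 0, 0, 1, 0, 80], [0, 0, 0, 0, 3, 0, 80], [0, 0, 0, 0, 5, 0, 80], [0, 0, 0, 0, 6, 0, 80], [0, 0, 0, 0, 6, 0, 80]]])

```text
time_s: 20.03
tcp_pos: [0.5204, -0.3361, 0.0866]
ee_rot: [[0.996, -0.005, -0.092], [0.092, 0.002, 0.996], [-0.005, -1.0, 0.003]]
wrist_force: [-0.7, 0.2, 0.2]
gripper_width: 0.798
```

```bash
python3 - <<'E'
from h import *
cap('side','tmp.png')
E
python3 go.py .522 -.3426 .023 4.2 1
```

```text
t 20.08 p [ 0.5215 -0.3368  0.0884] yaw 5.30 w 0.798 F [ 0.5 -0.8 -0.1] J [-18.  29. -10.   0. -50. -67.]
([-0.0009, 0.0192, -0.0023], [0.01, 6.54, -0.59])
```

Request:
step_arm(moves=[[[0, 0.018, 0, 0, 0.5, -0.5, 80], [0, 0.018, 0, 0.1, 2, -0.6, 80], [0, 0.018, 0, 0.1, 3.5, -0.6, 80], [0, 0.018, 0, 0.1, 4.5, -0.6, 80], [0, 0.018, 0, 0.1, 5, -0.6, 80]]])

```text
time_s: 20.5
tcp_pos: [0.5233, -0.3436, 0.0385]
ee_rot: [[0.997, -0.001, -0.072], [0.072, 0.0, 0.997], [-0.001, -1.0, 0.0]]
wrist_force: [0.4, 0.1, -1.3]
gripper_width: 0.798
```

Request:
step_arm(moves=[[[0, 0, 0, 0, 0.5, 0, 80], [0, 0, 0, 0, 0.8, 0, 80], [0, 0, 0, 0, 1, 0, 80], [0, 0, 0, 0, 1, 0, 80], [0, 0, 0, 0, 1, 0, 80]]])

```text
time_s: 20.92
tcp_pos: [0.5237, -0.3437, 0.0297]
ee_rot: [[0.997, 0.001, -0.073], [0.073, -0.0, 0.997], [0.001, -1.0, -0.0]]
wrist_force: [-0.8, 0.3, 0.3]
gripper_width: 0.799
```

```bash
python3 - <<'E'
from h import *
d=cap('side','side4.png')
im=d['image'][100:220,230:390,::-1]; cv2.imwrite('pics/side4c.png',cv2.resize(im,None,fx=5,fy=5,interpolation=cv2.INTER_CUBIC))
E
python3 go.py .522 -.3426 .023 4.2 1
```

```text
t 20.97 p [ 0.5238 -0.3438  0.0298] yaw 4.18 w 0.802 F [-1.   0.6 -0.1] J [-18.  34. -13.   0. -44. -67.]
([0.0005, -0.0003, 0.0008], [-0.17, 0.68, 0.13])
```

View pics/side4c.png

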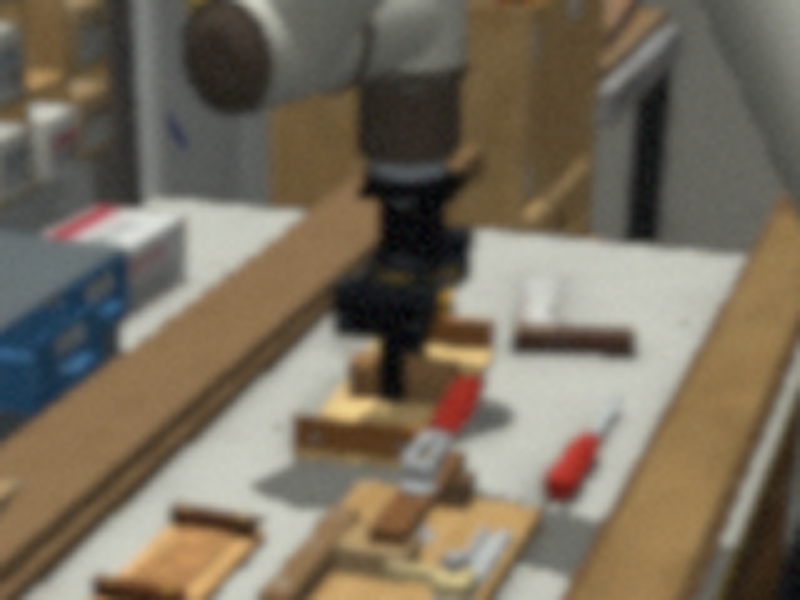

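Request:
step_arm(moves=[[[0, 0, 0, -0.2, 0.3, 0.1, 80], [0, 0, 0, -0.2, 0.6, 0.1, 80], [0, 0, 0, -0.2, 0.65, 0.1, 60], [0, 0, 0, -0.2, 0.65, 0.1, 45], [0, 0, 0, -0.2, 0.65, 0.1, 30]]])

```text
time_s: 21.38
tcp_pos: [0.5214, -0.3428, 0.0227]
ee_rot: [[0.997, -0.0, -0.073], [0.073, -0.0, 0.997], [-0.0, -1.0, -0.0]]
wrist_force: [1.0, 0.9, 0.4]
gripper_width: 0.651
```

Request:
step_arm(moves=[[[0, 0, 0, 0, 0, 0, 15], [0, 0, 0, 0, 0, 0, 10], [0, 0, 0, 0, 0, 0, 10], [0, 0, 0, 0, 0, 0, 10], [0, 0, 0, 0, 0, 0, 10]]])

```text
time_s: 21.8
tcp_pos: [0.5214, -0.3428, 0.0228]
ee_rot: [[0.997, 0.0, -0.073], [0.073, -0.0, 0.997], [0.0, -1.0, -0.0]]
wrist_force: [0.3, -0.6, 0.2]
gripper_width: 0.364
```

Request:
step_arm(moves=[[[0, 0, 0, 0, 0, 0, 10], [0, 0, 0, 0, 0, 0, 10], [0, 0, 0, 0, 0, 0, 10], [0, 0, 0, 0, 0, 0, 10], [0, 0, 0, 0, 0, 0, 10]]])

```text
time_s: 22.22
tcp_pos: [0.5214, -0.3428, 0.0228]
ee_rot: [[0.997, 0.0, -0.073], [0.073, -0.0, 0.997], [0.0, -1.0, -0.0]]
wrist_force: [0.5, -0.4, 0.6]
gripper_width: 0.368
```

Request:
step_arm(moves=[[[0, 0, 0, 0, -0.5, 0, 10], [0, 0, 0, 0, -2, 0, 10], [0, 0, 0, 0, -5, 0, 10], [0, 0, 0, 0, -8, 0, 10], [0, 0, 0, 0, -11, 0, 10]]])

```text
time_s: 22.63
tcp_pos: [0.5209, -0.3426, 0.1338]
ee_rot: [[0.997, -0.001, -0.073], [0.073, 0.001, 0.997], [-0.001, -1.0, 0.001]]
wrist_force: [1.2, -0.7, -0.7]
gripper_width: 0.369
```

```bash
python3 - <<'E'
from h import *
cap('side','tmp.png')
from ov import *
d=__import__('pickle').load(open('top2.png.pkl','rb'))
b=[(box(CR,ca,.15,.07,0,.01),G)]+[(box(loc(CR,ca,0,s*.061),ca,.014,.07,.01,.024),Y) for s in(1,-1)]
overlay(d,[],265,155,80,40,10,'cr.png')
E
python3 go.py .5699 .0147 .13 89.2 4
```

```text
t 22.68 p [ 0.5244 -0.3446  0.1414] yaw 4.28 w 0.367 F [2.  0.5 4.1] J [-18.  26.  -7.   0. -56. -67.]
([0.0031, -0.3706, 0.0006], [1.8, 0.24, 8.87])
([0.0031, -0.3706, 0.0006], [4.89, 0.27, 7.62])
([0.0031, -0.3706, 0.0006], [7.32, 0.28, 5.33])
([0.0031, -0.3706, 0.0006], [8.75, 0.29, 2.32])
```

View pics/cr.png

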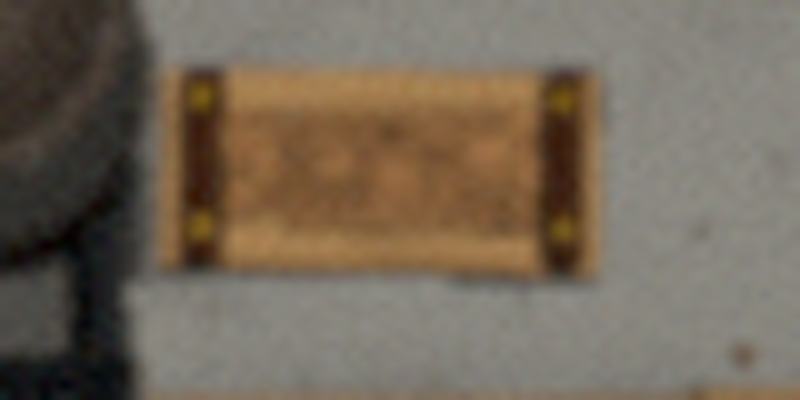

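Run:
```python
from h import *
import pickle
d=pickle.load(open('top2.png.pkl','rb'))
f=lambda u,v,z=.024: ray(d,265+(u+.5)/10-.5,155+(v+.5)/10-.5,z)[:2]
P=[f(202,97),f(562,100),f(562,230),f(203,225)]
c,a,res=fitrect(P,.122,.044);print(c,a,res)
P=[f(163,68,.01),f(602,70,.01),f(602,275,.01),f(163,268,.01)]
c,a,res=fitrect(P,.15,.07);print(c,a,res)
print(f(222,167),f(543,167))
```

```text
[0.57108102 0.01447292] -1.0488047918788697 [[-0.14200333 -0.16575169]
 [ 0.02198543  0.65325119]
 [-0.175986    0.49528976]
 [ 0.2960039  -0.98278926]]
[0.5709672  0.01393178] -1.0000057825598303 [[-0.58377687 -0.19048247]
 [ 0.04860882  0.64054066]
 [-0.23428797  0.50460205]
 [ 0.76945602 -0.95466023]]
[0.57014936 0.06834481] [ 0.56923279 -0.03955023]
```

Request:
step_arm(moves=[[[0, -0.05, 0, 0.2, 0, 1, 10], [0, -0.12, 0, 0.5, 0, 2.8, 10], [0, -0.2, 0, 1, 0, 4.8, 10], [0, -0.28, 0, 1.4, 0, 6.8, 10], [0, -0.37, 0, 1.8, 0, 8.9, 10]]])

```text
time_s: 23.1
tcp_pos: [0.5326, -0.2519, 0.1327]
ee_rot: [[0.902, -0.0, -0.432], [0.432, 0.0, 0.902], [-0.0, -1.0, 0.0]]
wrist_force: [-0.7, 0.0, -0.7]
gripper_width: 0.365
```

Request:
step_arm(moves=[[[0, -0.074, 0, 1, 0, 1.5, 10], [0, -0.148, 0, 2, 0, 3, 10], [0, -0.222, 0, 2.9, 0, 4.6, 10], [0, -0.296, 0, 3.9, 0, 6.1, 10], [0, -0.37, 0, 4.9, 0, 7.6, 10]]])

```text
time_s: 23.52
tcp_pos: [0.5443, -0.162, 0.1328]
ee_rot: [[0.685, -0.0, -0.729], [0.729, 0.0, 0.685], [0.0, -1.0, 0.0]]
wrist_force: [-0.2, 0.3, -1.2]
gripper_width: 0.364
```

Request:
step_arm(moves=[[[0, -0.074, 0, 1.5, 0, 1.1, 10], [0, -0.148, 0, 2.9, 0, 2.1, 10], [0, -0.222, 0, 4.4, 0, 3.2, 10], [0, -0.296, 0, 5.8, 0, 4.3, 10], [0, -0.37, 0, 7.3, 0, 5.3, 10]]])

```text
time_s: 23.93
tcp_pos: [0.5558, -0.0726, 0.1328]
ee_rot: [[0.375, -0.0, -0.927], [0.927, 0.0, 0.375], [0.0, -1.0, 0.001]]
wrist_force: [0.8, -0.1, -0.5]
gripper_width: 0.367
```

```bash
python3 go.py .571 .014 .13 89 1
```

```text
t 23.93 p [ 0.5558 -0.0726  0.1328] yaw 67.97 w 0.367 F [ 0.8 -0.1 -0.5] J [  9.  21. -17.  -0. -52. -31.]
([-0.0005, -0.367, 0.0001], [8.6, 0.28, 1.84])
```

Request:
step_arm(moves=[[[0, -0.074, 0, 2, 0, 0.5, 10], [0, -0.148, 0, 4, 0, 0.9, 10], [0, -0.222, 0, 6, 0, 1.3, 10], [0, -0.296, 0, 7.6, 0, 1.6, 10], [0, -0.36, 0, 8.6, 0, 1.8, 10]]])

```text
time_s: 24.35
tcp_pos: [0.5723, 0.0144, 0.1328]
ee_rot: [[0.023, 0.0, -1.0], [1.0, 0.0, 0.023], [0.0, -1.0, -0.0]]
wrist_force: [-0.4, -0.5, -1.1]
gripper_width: 0.363
```

Request:
step_arm(moves=[[[0, 0, 0, 0, 1, 0, 10], [0, 0, 0, 0, 3, 0, 10], [0, 0, 0, 0, 5, 0, 10], [0, 0, 0, 0, 6, 0, 10], [0, 0, 0, 0, 6, 0, 10]]])

```text
time_s: 24.77
tcp_pos: [0.5697, 0.0118, 0.0696]
ee_rot: [[0.03, -0.007, -1.0], [1.0, -0.001, 0.03], [-0.002, -1.0, 0.007]]
wrist_force: [-0.2, 0.6, -1.1]
gripper_width: 0.369
```

```bash
python3 - <<'E'
from h import *
d=cap('side','side5.png')
cv2.imwrite('pics/side5c.png',cv2.resize(d['image'][130:250,190:350,::-1],None,fx=5,fy=5,interpolation=cv2.INTER_CUBIC))
E
python3 go.py .571 .014 .04 89 1
```

```text
t 24.82 p [0.5711 0.012  0.0714] yaw 88.31 w 0.360 F [-0.4  0.4  0.4] J [ 17.  27. -19.   0. -45. -19.]
([-0.0033, -0.012, -0.0012], [0.2, 3.14, 0.0])
```

View pics/side5c.png

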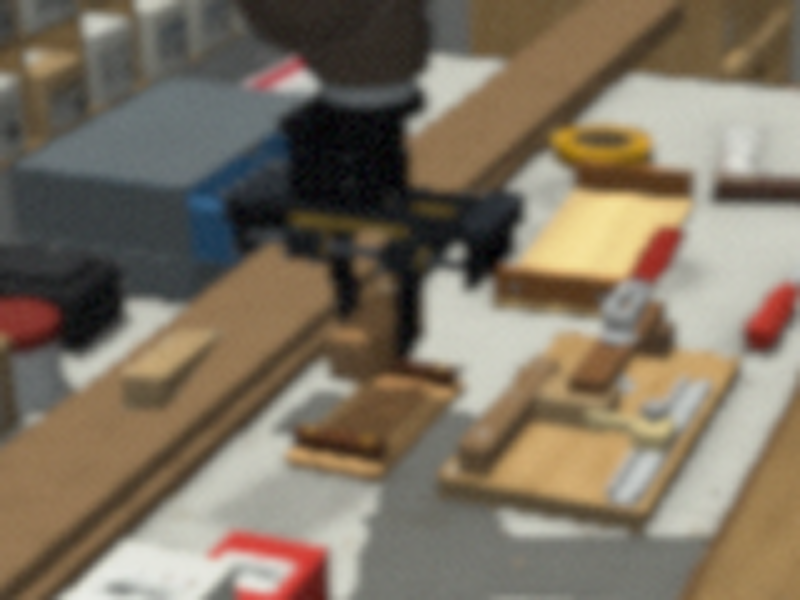

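Request:
step_arm(moves=[[[0, -0.01, 0, 0.1, 0.5, 0, 10], [0, -0.012, 0, 0.2, 1.5, 0, 10], [0, -0.012, 0, 0.2, 2.5, 0, 10], [0, -0.012, 0, 0.2, 3, 0, 10], [0, -0.012, 0, 0.2, 3, 0, 10]]])

```text
time_s: 25.23
tcp_pos: [0.5711, 0.0146, 0.0411]
ee_rot: [[0.016, -0.003, -1.0], [1.0, -0.001, 0.016], [-0.001, -1.0, 0.003]]
wrist_force: [0.6, 0.1, -0.3]
gripper_width: 0.362
```

Request:
step_arm(moves=[[[0, 0, 0, 0, 0, 0, 10], [0, 0, 0, 0, 0.2, 0, 10], [0, 0, 0, 0, 0.3, 0, 10], [0, 0, 0, 0, 0.3, 0, 10], [0, 0, 0, 0, 0.3, 0, 10]]])

```text
time_s: 25.65
tcp_pos: [0.5723, 0.0149, 0.0399]
ee_rot: [[0.016, 0.0, -1.0], [1.0, 0.0, 0.016], [0.0, -1.0, -0.0]]
wrist_force: [-0.6, 0.8, -0.6]
gripper_width: 0.364
```

```bash
python3 go.py .571 .014 .028 89 1
```

```text
t 25.65 p [0.5723 0.0149 0.0399] yaw 89.08 w 0.364 F [-0.6  0.8 -0.6] J [ 18.  29. -20.   0. -41. -19.]
([0.0004, 0.0015, 0.0001], [-0.09, 1.19, 0.13])
```

Request:
step_arm(moves=[[[0, 0, 0, -0.1, 0.3, 0.1, 10], [0, 0, 0, -0.1, 0.6, 0.1, 10], [0, 0, 0, -0.1, 0.9, 0.1, 10], [0, 0, 0, -0.1, 1.15, 0.1, 10], [0, 0, 0, -0.1, 1.2, 0.1, 10]]])

```text
time_s: 26.07
tcp_pos: [0.571, 0.0138, 0.0278]
ee_rot: [[0.016, -0.001, -1.0], [1.0, -0.0, 0.016], [-0.0, -1.0, 0.001]]
wrist_force: [-1.8, 0.0, 4.7]
gripper_width: 0.363
```

Request:
step_arm(moves=[[[0, 0, 0, 0, 0, 0, 10], [0, 0, 0, 0, 0, 0, 10], [0, 0, 0, 0, 0, 0, 38], [0, 0, 0, 0, 0, 0, 42], [0, 0, 0, 0, 0, 0, 55]]])

```text
time_s: 26.48
tcp_pos: [0.5713, 0.0139, 0.0277]
ee_rot: [[0.016, 0.0, -1.0], [1.0, 0.0, 0.016], [0.0, -1.0, -0.0]]
wrist_force: [0.6, 0.1, 0.0]
gripper_width: 0.433
```

Request:
step_arm(moves=[[[0, 0, 0, 0, 0, 0, 65], [0, 0, 0, 0, 0, 0, 70], [0, 0, 0, 0, -1, 0, 70], [0, 0, 0, 0, -3, 0, 70], [0, 0, 0, 0, -6, 0, 70]]])

```text
time_s: 26.9
tcp_pos: [0.5694, 0.0134, 0.0866]
ee_rot: [[0.016, -0.006, -1.0], [1.0, -0.001, 0.016], [-0.001, -1.0, 0.006]]
wrist_force: [0.7, 0.6, 1.3]
gripper_width: 0.685
```

Request:
step_arm(moves=[[[0, 0, 0, 0, -3, 0, 100], [0, 0, 0, 0, -6, 0, 100], [0, 0, 0, 0, -9, 0, 100], [0, 0, 0, 2, -11, 0, 100], [0, 0, 0, 5, -12, 0, 100]]])

```text
time_s: 27.32
tcp_pos: [0.5733, 0.063, 0.2127]
ee_rot: [[0.019, 0.007, -1.0], [1.0, 0.001, 0.019], [0.002, -1.0, -0.007]]
wrist_force: [0.6, 0.3, -0.3]
gripper_width: 0.96
```

Request:
step_arm(moves=[[[0, 0, 0, 3, 0, 0.4, 100], [0, 0, 0, 7, 0, 0.9, 100], [0, 0, 0, 11, 0, 1.5, 100], [0, 0, 0, 15, 0, 2.1, 100], [0, 0, 0, 19, 0, 2.8, 100]]])

```text
time_s: 27.73
tcp_pos: [0.5465, 0.2559, 0.2089]
ee_rot: [[0.016, 0.001, -1.0], [1.0, 0.001, 0.016], [0.001, -1.0, -0.001]]
wrist_force: [0.4, 0.1, 0.6]
gripper_width: 0.999
```

```bash
python3 - <<'E'
from h import *
from ov import *
d=cap('top','top3.png')
CR=(.571,.0142);ca=-1
overlay(d,[(box(CR,ca,.09,.032,.013,.045),G)],265,150,80,60,10,'t3.png')
d=cap('side','side6.png')
cv2.imwrite('pics/side6c.png',cv2.resize(d['image'][190:290,190:290,::-1],None,fx=6,fy=6,interpolation=cv2.INTER_CUBIC))
E
python3 go.py .5256 .2927 .12 90 1
```

```text
t 27.83 p [0.5463 0.2593 0.2084] yaw 89.44 w 0.996 F [-0.1 -0.2  0.7] J [ 41.  21.  -5.  -0. -64. -41.]
([0.0015, -0.0098, 0.0016], [3.3, 8.84, 2.11])
```

View pics/t3.png

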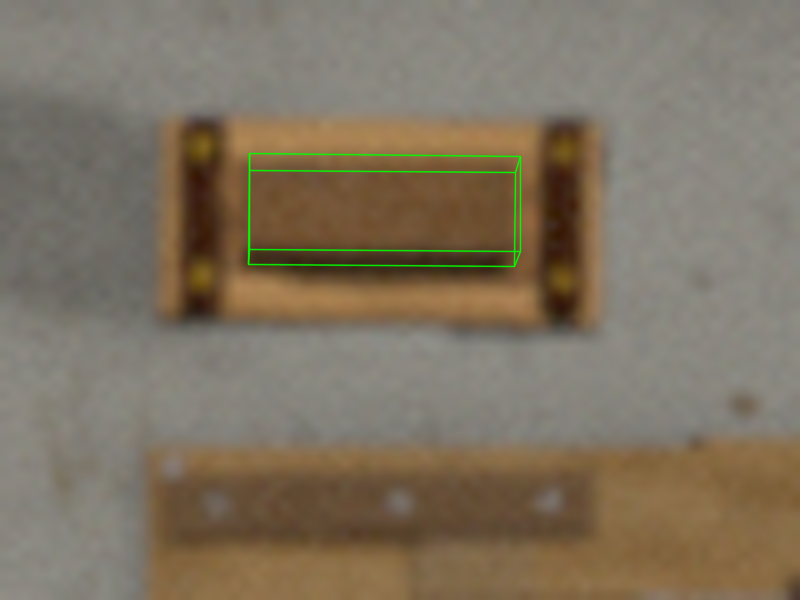

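View pics/side6.png

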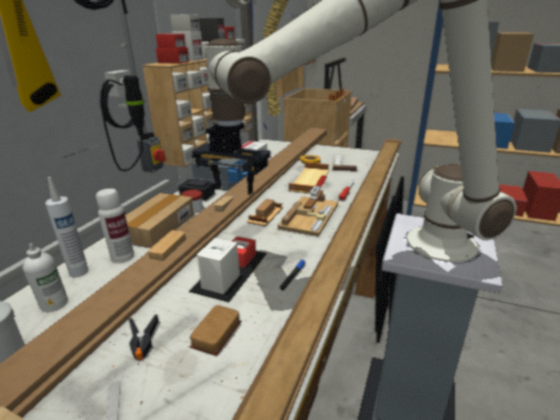

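Run:
```python
from h import *
import pickle
from ov import *
d=pickle.load(open('top3.png.pkl','rb'))
overlay(d,[],277,157,54,30,14.5,'t3b.png')
```

```text
(no output)
```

View pics/t3b.png

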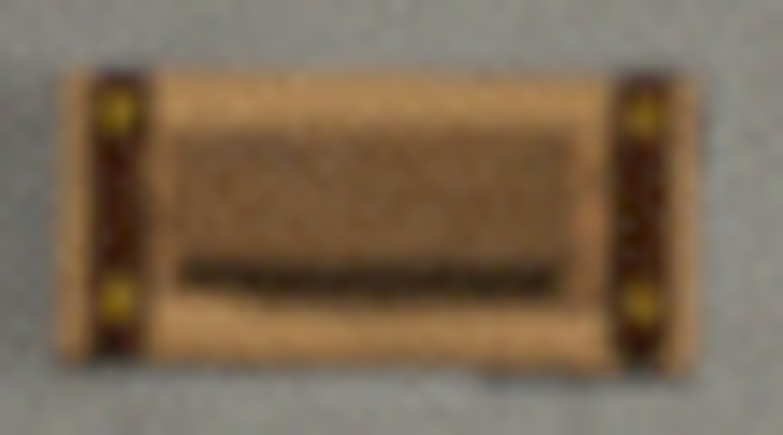

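Run:
```python
from h import *
import pickle
d=pickle.load(open('top3.png.pkl','rb'))
f=lambda u,v,z: ray(d,277+(u+.5)/14.5-.5,157+(v+.5)/14.5-.5,z)[:2]
c,a,res=fitrect([f(177,130,.045),f(574,135,.045),f(572,262,.045),f(178,257,.045)],.09,.032);print(c,a,res)
c,a,res=fitrect([f(118,107,.024),f(643,112,.024),f(642,301,.024),f(117,297,.024)],.122,.044);print(c,a,res)
print(f(150,200,.024),f(613,203,.024))
# lines along rows
lab=cv2.cvtColor(d['image'],cv2.COLOR_RGB2LAB).astype(int)
print(lab[170,284:324,0]); print(lab[167:173,284:324].mean(0)[:,0].round().astype(int))
print(lab[160:185,295:310].mean(1)[:,0].round().astype(int))
```

```text
[0.57025802 0.01637417] -1.1828194001948227 [[-1.25345777  0.57234248]
 [-1.33786231 -0.34884669]
 [ 1.26713975 -0.14907962]
 [ 1.32418033 -0.07441617]]
[0.57186253 0.01457683] -0.9782894671706901 [[ 0.30030883 -0.04524285]
 [ 0.15431745  0.07410479]
 [-0.16276772  0.20457843]
 [-0.29185856 -0.23344036]]
[0.57328384 0.06788518] [ 0.57166642 -0.03945172]
[ 40  43  63  85 105  93  97  97  93  99  99  95 101 100 101  99 100  95
  94  97  90  91  92  91  95  91  90  94  88  93  90  89  99 110  99  61
  40  44  48 106]
[ 40  43  61  89 103  95  97  96  95  96  95  97  98  96  98  99  99  95
  94  96  93  95  96  96  95  94  95  95  92  92  91  91 102 114 103  61
  40  43  59 104]
[144 142 142 146 142 125 105  96  96  98  95  96  96  95  85  61  45  69
 108 135 135 119 119 140 147]
```

Request:
step_arm(moves=[[[0, 0, 0, 1.5, 1, 1, 100], [0, 0, 0, 2.8, 3, 1.8, 100], [0, 0, 0, 3.3, 6, 2.1, 100], [0, -0.01, 0, 3.3, 9, 2.1, 100], [0, -0.01, 0, 3.3, 11, 2.1, 100]]])

```text
time_s: 28.25
tcp_pos: [0.5252, 0.287, 0.0959]
ee_rot: [[0.005, -0.002, -1.0], [1.0, -0.001, 0.005], [-0.001, -1.0, 0.002]]
wrist_force: [-0.6, 0.4, -0.9]
gripper_width: 1.003
```

```bash
python3 - <<'E'
from h import *
cap('side','tmp.png');cap('side','tmp.png')
E
python3 go.py .5256 .2927 .028 90 1
```

```text
t 28.35 p [0.5244 0.2857 0.0945] yaw 89.61 w 1.002 F [-0.3  0.   0.7] J [ 44.  27. -13.  -0. -50. -44.]
([-0.0064, -0.0068, -0.0051], [0.74, 6.65, -0.16])
```

Request:
step_arm(moves=[[[0, -0.005, 0, 0.3, 0.5, 0, 100], [0, -0.005, 0, 0.6, 2, -0.1, 100], [0, -0.005, 0, 0.6, 3.5, -0.1, 100], [0, -0.005, 0, 0.6, 4.7, -0.1, 100], [0, -0.005, 0, 0.6, 5, -0.1, 100]]])

```text
time_s: 28.77
tcp_pos: [0.5279, 0.2937, 0.0479]
ee_rot: [[0.001, 0.0, -1.0], [1.0, 0.0, 0.001], [0.0, -1.0, -0.0]]
wrist_force: [-0.3, -0.4, -0.5]
gripper_width: 1.0
```

Request:
step_arm(moves=[[[0, 0, 0, 0, 0.3, 0, 100], [0, 0, 0, 0, 0.6, 0, 100], [0, 0, 0, 0, 0.9, 0, 100], [0, 0, 0, 0, 1.1, 0, 100], [0, 0, 0, 0, 1.1, 0, 100]]])

```text
time_s: 29.18
tcp_pos: [0.5276, 0.2936, 0.0369]
ee_rot: [[0.001, 0.0, -1.0], [1.0, 0.0, 0.001], [0.0, -1.0, -0.0]]
wrist_force: [-0.0, -0.1, -0.2]
gripper_width: 1.0
```

```bash
python3 go.py .5256 .2927 .028 90 1
```

```text
t 29.18 p [0.5276 0.2936 0.0369] yaw 89.94 w 1.000 F [-0.  -0.1 -0.2] J [ 44.  32. -16.  -0. -43. -44.]
([0.0002, -0.0011, 0.0002], [-0.09, 0.89, 0.2])
```

Request:
step_arm(moves=[[[0, 0, 0, -0.1, 0.3, 0.1, 100], [0, 0, 0, -0.1, 0.6, 0.2, 100], [0, 0, 0, -0.1, 0.9, 0.2, 100], [0, 0, 0, -0.1, 0.9, 0.2, 100], [0, 0, 0, -0.1, 0.9, 0.2, 80]]])

```text
time_s: 29.6
tcp_pos: [0.5254, 0.2925, 0.0274]
ee_rot: [[0.001, -0.0, -1.0], [1.0, -0.0, 0.001], [-0.0, -1.0, 0.0]]
wrist_force: [0.4, -0.6, 0.1]
gripper_width: 0.972
```

Request:
step_arm(moves=[[[0, 0, 0, 0, 0, 0, 60], [0, 0, 0, 0, 0, 0, 50], [0, 0, 0, 0, 0, 0, 40], [0, 0, 0, 0, 0, 0, 40], [0, 0, 0, 0, 0, 0, 40]]])

```text
time_s: 30.02
tcp_pos: [0.5257, 0.2927, 0.0279]
ee_rot: [[0.001, 0.0, -1.0], [1.0, 0.0, 0.001], [0.0, -1.0, -0.0]]
wrist_force: [0.9, 0.5, 1.4]
gripper_width: 0.714
```

Request:
step_arm(moves=[[[0, 0, 0, 0, 0, 0, 40], [0, 0, 0, 0, 0, 0, 40], [0, 0, 0, 0, 0, 0, 40], [0, 0, 0, 0, 0, 0, 40], [0, 0, 0, 0, 0, 0, 40]]])

```text
time_s: 30.43
tcp_pos: [0.5257, 0.2927, 0.0279]
ee_rot: [[0.001, 0.0, -1.0], [1.0, 0.0, 0.001], [0.0, -1.0, -0.0]]
wrist_force: [0.3, 0.0, 1.4]
gripper_width: 0.708
```

Request:
step_arm(moves=[[[0, 0, 0, 0, -0.5, 0, 40], [0, 0, 0, 0, -2.5, 0, 40], [0, 0, 0, 0, -5.5, 0, 40], [0, 0, 0, 0, -9, 0, 40], [0, 0, 0, 0, -12.5, 0, 40]]])

```text
time_s: 30.85
tcp_pos: [0.5248, 0.2919, 0.1533]
ee_rot: [[0.001, -0.002, -1.0], [1.0, -0.002, 0.001], [-0.002, -1.0, 0.002]]
wrist_force: [-0.1, 0.6, -0.5]
gripper_width: 0.709
```

```bash
python3 go.py .5271 -.4154 .17 94.3 4
```

```text
t 30.85 p [0.5248 0.2919 0.1533] yaw 89.93 w 0.709 F [-0.1  0.6 -0.5] J [ 45.  24.  -9.  -0. -57. -45.]
([-0.0006, -0.0191, -0.0004], [-17.68, -0.39, -0.08])
([-0.0006, -0.0191, -0.0004], [-17.68, -0.39, 0.26])
([-0.0006, -0.0191, -0.0004], [-17.67, -0.4, 0.6])
([-0.0006, -0.0191, -0.0004], [-17.66, -0.41, 0.93])
```

Request:
step_arm(moves=[[[0, -0.003, 0, -1, -0.5, 0, 40], [0, -0.006, 0, -3, -1, 0, 40], [0, -0.009, 0, -6, -1.5, 0, 40], [0, -0.012, 0, -9.5, -1.7, 0, 40], [0, -0.015, 0, -13, -1.7, 0, 40]]])

```text
time_s: 31.27
tcp_pos: [0.5249, 0.1615, 0.1699]
ee_rot: [[-0.015, 0.0, -1.0], [1.0, 0.0, -0.015], [0.0, -1.0, -0.0]]
wrist_force: [0.3, -0.5, -1.8]
gripper_width: 0.713
```

Request:
step_arm(moves=[[[0, -0.004, 0, -3.6, 0, 0, 40], [0, -0.008, 0, -7.2, 0, 0.1, 40], [0, -0.012, 0, -10.8, 0, 0.1, 40], [0, -0.016, 0, -14.4, 0, 0.2, 40], [0, -0.02, 0, -18, 0, 0.2, 40]]])

```text
time_s: 31.68
tcp_pos: [0.5248, -0.0193, 0.1694]
ee_rot: [[-0.034, -0.001, -0.999], [0.999, 0.0, -0.034], [0.0, -1.0, 0.001]]
wrist_force: [1.0, 0.4, -2.8]
gripper_width: 0.71
```

Request:
step_arm(moves=[[[0, -0.004, 0, -3.6, 0, 0.1, 40], [0, -0.008, 0, -7.2, 0, 0.2, 40], [0, -0.012, 0, -10.8, 0, 0.3, 40], [0, -0.016, 0, -14.4, 0, 0.4, 40], [0, -0.02, 0, -18, 0, 0.6, 40]]])

```text
time_s: 32.1
tcp_pos: [0.5252, -0.1992, 0.1693]
ee_rot: [[-0.054, -0.001, -0.999], [0.999, 0.001, -0.054], [0.001, -1.0, 0.001]]
wrist_force: [1.3, -0.5, -2.1]
gripper_width: 0.713
```

```bash
python3 go.py .5271 -.4154 .17 94.3 2
```

```text
t 32.10 p [ 0.5252 -0.1992  0.1693] yaw 93.10 w 0.713 F [ 1.3 -0.5 -2.1] J [ -4.  19. -14.  -0. -57.   7.]
([-0.0005, -0.0105, 0.0003], [-10.8, -0.04, 0.49])
([-0.0005, -0.0105, 0.0003], [-10.79, -0.04, 0.6])
```

Request:
step_arm(moves=[[[0, -0.005, 0, -3.6, 0, 0.2, 40], [0, -0.01, 0, -7.2, 0, 0.3, 40], [0, -0.014, 0, -10.5, 0, 0.5, 40], [0, -0.018, 0, -13.5, 0, 0.7, 40], [0, -0.021, 0, -16, 0, 0.8, 40]]])

```text
time_s: 32.52
tcp_pos: [0.5255, -0.3598, 0.1689]
ee_rot: [[-0.073, -0.002, -0.997], [0.997, 0.001, -0.073], [0.001, -1.0, 0.001]]
wrist_force: [1.3, -0.4, -0.3]
gripper_width: 0.713
```

Request:
step_arm(moves=[[[0, 0, 0, -2.3, 1, 0.1, 40], [0, 0, 0, -4.2, 2.5, 0.2, 40], [0, 0, 0, -5.2, 4.5, 0.3, 40], [0, 0, 0, -5.2, 6.5, 0.3, 40], [0, 0, 0, -5.2, 8, 0.3, 40]]])

```text
time_s: 32.93
tcp_pos: [0.5258, -0.41, 0.0868]
ee_rot: [[-0.073, -0.003, -0.997], [0.997, 0.002, -0.073], [0.003, -1.0, 0.003]]
wrist_force: [-0.1, 1.1, -1.0]
gripper_width: 0.713
```

Request:
step_arm(moves=[[[0, 0, 0, 0, 1, 0, 40], [0, 0, 0, 0, 2, 0, 40], [0, 0, 0, 0, 2.5, 0, 40], [0, 0, 0, 0, 2.5, 0, 40], [0, 0, 0, 0, 2.5, 0, 40]]])

```text
time_s: 33.35
tcp_pos: [0.528, -0.4098, 0.0652]
ee_rot: [[-0.075, 0.001, -0.997], [0.997, -0.001, -0.075], [-0.001, -1.0, -0.001]]
wrist_force: [-0.1, 0.5, -0.5]
gripper_width: 0.71
```

```bash
python3 - <<'E'
from h import *
cap('side','tmp.png')
E
python3 go.py .5271 -.4154 .0305 94.3 1
```

```text
t 33.40 p [ 0.5283 -0.41    0.0657] yaw 94.33 w 0.711 F [ 0.6  0.6 -1.5] J [-24.  35.  -4.   0. -51.  28.]
([0.0014, 0.0005, -0.0011], [-0.53, 3.52, 0.17])
```

Request:
step_arm(moves=[[[0, 0, 0, -0.3, 0, 0.1, 40], [0, 0, 0, -0.5, 0.5, 0.2, 40], [0, 0, 0, -0.5, 1.3, 0.2, 40], [0, 0, 0, -0.5, 2, 0.2, 40], [0, 0, 0, -0.5, 2.4, 0.2, 40]]])

```text
time_s: 33.82
tcp_pos: [0.5252, -0.4145, 0.0391]
ee_rot: [[-0.074, -0.002, -0.997], [0.997, 0.001, -0.074], [0.001, -1.0, 0.002]]
wrist_force: [-0.1, -0.4, -2.1]
gripper_width: 0.714
```

Request:
step_arm(moves=[[[0, 0, 0, 0, 0.2, 0, 40], [0, 0, 0, 0, 0.4, 0, 40], [0, 0, 0, 0, 0.5, 0, 40], [0, 0, 0, 0, 0.5, 0, 40], [0, 0, 0, 0, 0.5, 0, 40]]])

```text
time_s: 34.23
tcp_pos: [0.5262, -0.415, 0.0359]
ee_rot: [[-0.075, 0.0, -0.997], [0.997, -0.0, -0.075], [-0.0, -1.0, -0.0]]
wrist_force: [0.5, -0.5, -2.2]
gripper_width: 0.715
```

```bash
python3 go.py .5271 -.4154 .0305 94.3 1
```

```text
t 34.23 p [ 0.5262 -0.415   0.0359] yaw 94.30 w 0.715 F [ 0.5 -0.5 -2.2] J [-24.  37.  -5.   0. -48.  29.]
([0.0003, 0.0001, -0.0003], [-0.05, 0.54, -0.08])
```

Request:
step_arm(moves=[[[0, 0, 0, 0, 0.2, -0.1, 40], [0, 0, 0, 0, 0.4, -0.1, 40], [0, 0, 0, 0, 0.5, -0.1, 40], [0, 0, 0, 0, 0.6, -0.1, 40], [0, 0, 0, 0, 0.6, -0.1, 40]]])

```text
time_s: 34.65
tcp_pos: [0.5271, -0.4148, 0.0299]
ee_rot: [[-0.075, -0.0, -0.997], [0.997, -0.0, -0.075], [-0.0, -1.0, 0.0]]
wrist_force: [-0.9, 0.8, -0.3]
gripper_width: 0.714
```

Request:
step_arm(moves=[[[0, 0, 0, 0, 0, 0, 40], [0, 0, 0, 0, 0, 0, 40], [0, 0, 0, 0, 0, 0, 40], [0, 0, 0, 0, 0, 0, 40], [0, 0, 0, 0, 0, 0, 40]]])

```text
time_s: 35.07
tcp_pos: [0.527, -0.4148, 0.0299]
ee_rot: [[-0.075, 0.0, -0.997], [0.997, -0.0, -0.075], [-0.0, -1.0, -0.0]]
wrist_force: [-0.8, 1.7, -0.3]
gripper_width: 0.712
```

Seated. Release, rise, head for the tall carton.

Request:
step_arm(moves=[[[0, 0, 0, 0, 0, 0, 74], [0, 0, 0, 0, 0, 0, 80], [0, 0, 0, 0, 0, 0, 100], [0, 0, 0, 0, 0, 0, 100], [0, 0, 0, 0, 0, 0, 100]]])

```text
time_s: 35.48
tcp_pos: [0.5271, -0.415, 0.0298]
ee_rot: [[-0.075, 0.0, -0.997], [0.997, -0.0, -0.075], [-0.0, -1.0, -0.0]]
wrist_force: [-0.3, -0.9, 0.7]
gripper_width: 0.935
```

Request:
step_arm(moves=[[[0, 0, 0, 0, -1, 0, 100], [0, 0, 0, 0, -4, 0, 100], [0, 0, 0, 0, -8, 0, 100], [0, 0, 0, 0, -12, 0, 100], [0, 0, 0, 0, -16, 0, 100]]])

```text
time_s: 35.9
tcp_pos: [0.5267, -0.4148, 0.1924]
ee_rot: [[-0.075, 0.0, -0.997], [0.997, -0.0, -0.075], [-0.0, -1.0, -0.0]]
wrist_force: [0.6, -1.3, 0.8]
gripper_width: 0.999
```

Request:
step_arm(moves=[[[0, 0.003, 0, 4, -1, -0.2, 100], [0, 0.006, 0, 8, -2, -0.5, 100], [0, 0.009, 0, 12, -2, -0.8, 100], [0, 0.012, 0, 16, -2, -1.1, 100], [0, 0.015, 0, 20, -2, -1.4, 100]]])

```text
time_s: 36.32
tcp_pos: [0.5257, -0.2128, 0.2111]
ee_rot: [[-0.059, 0.002, -0.998], [0.998, -0.0, -0.059], [-0.0, -1.0, -0.002]]
wrist_force: [0.4, 0.3, 0.4]
gripper_width: 0.996
```

Request:
step_arm(moves=[[[0, 0.003, 0, 4, 0, -0.2, 100], [0, 0.006, 0, 8, 0, -0.5, 100], [0, 0.009, 0, 12, 0, -0.8, 100], [0, 0.012, 0, 16, 0, -1, 100], [0, 0.015, 0, 20, 0, -1.2, 100]]])

```text
time_s: 36.73
tcp_pos: [0.5257, -0.0121, 0.2109]
ee_rot: [[-0.045, 0.002, -0.999], [0.999, 0.0, -0.045], [0.0, -1.0, -0.002]]
wrist_force: [-0.0, 0.9, 0.0]
gripper_width: 0.995
```

Request:
step_arm(moves=[[[0, 0.005, 0, 4, 0, -0.2, 100], [0, 0.01, 0, 8, 0, -0.4, 100], [0, 0.018, 0, 12, 0, -0.6, 100], [0, 0.025, 0, 16, 0, -0.7, 100], [0, 0.03, 0, 20, 0, -0.9, 100]]])

```text
time_s: 37.15
tcp_pos: [0.5255, 0.1882, 0.211]
ee_rot: [[-0.015, 0.001, -1.0], [1.0, 0.001, -0.015], [0.001, -1.0, -0.001]]
wrist_force: [0.1, -0.7, 1.4]
gripper_width: 1.002
```

```bash
python3 go.py .5239 .4065 .19 90 1
python3 - <<'E'
from h import *
from ov import *
d=cap('top','top4.png')
overlay(d,[],360,155,100,60,8,'t4.png')
overlay(d,[],160,155,180,60,4.4,'t4b.png')
d=cap('side','side7.png')
E
python3 go.py .5239 .4065 .19 90 1
```

```text
t 37.15 p [0.5255 0.1882 0.211 ] yaw 90.87 w 1.002 F [ 0.1 -0.7  1.4] J [ 36.  17. -11.   0. -62. -35.]
([0.0013, 0.0151, 0.0007], [21.83, 2.11, -0.17])
t 37.25 p [0.5263 0.1911 0.2106] yaw 91.20 w 1.001 F [ 0.6 -0.1 -0.2] J [ 37.  17. -11.   0. -62. -35.]
([0.0023, 0.021, 0.0015], [21.53, 2.09, -0.21])
```

View pics/t4.png

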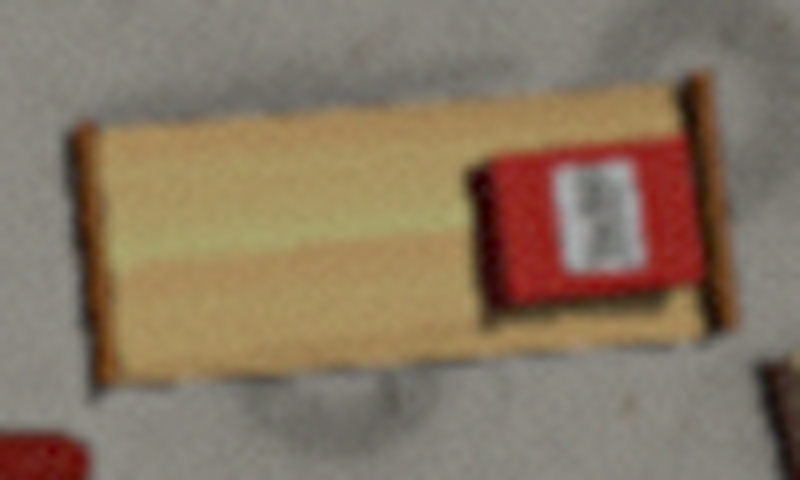

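View pics/t4b.png

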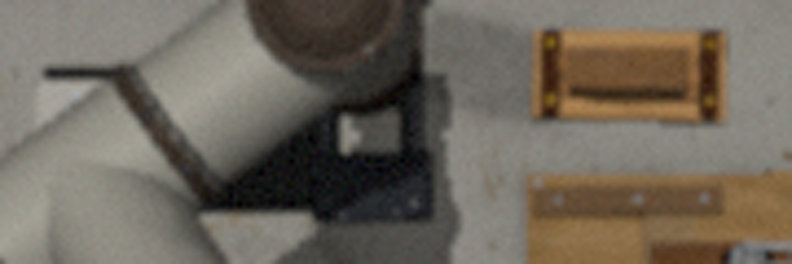

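View pics/side7.png

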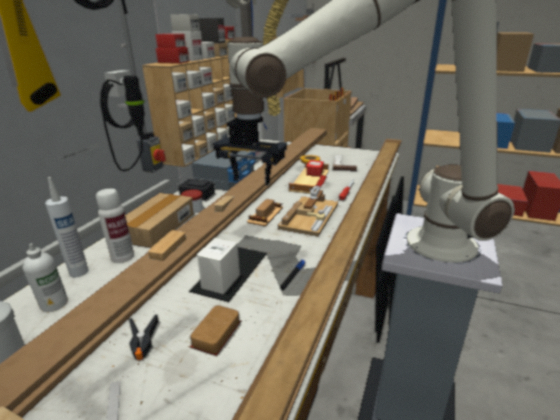

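Request:
step_arm(moves=[[[0, 0.004, 0, 4, 0, 0, 100], [0, 0.008, 0, 8, 0, -0.1, 100], [0, 0.012, 0, 12, 0, -0.1, 100], [0, 0.014, 0, 15.5, 0, -0.2, 100], [0, 0.017, 0, 18.5, 0, -0.2, 100]]])

```text
time_s: 37.67
tcp_pos: [0.5252, 0.373, 0.2106]
ee_rot: [[0.002, 0.001, -1.0], [1.0, 0.001, 0.002], [0.001, -1.0, -0.001]]
wrist_force: [0.1, -0.1, 0.1]
gripper_width: 1.0
```

Request:
step_arm(moves=[[[0, 0, 0, 1.8, 0.5, 0, 100], [0, 0, 0, 2.9, 1.5, 0, 100], [0, 0, 0, 3, 3.5, 0, 100], [0, 0, 0, 3, 5, 0, 100], [0, 0, 0, 3, 6, 0, 100]]])

```text
time_s: 38.08
tcp_pos: [0.5244, 0.3993, 0.1471]
ee_rot: [[0.003, -0.003, -1.0], [1.0, -0.003, 0.003], [-0.003, -1.0, 0.003]]
wrist_force: [-0.4, -0.0, -0.7]
gripper_width: 0.995
```

Request:
step_arm(moves=[[[0, 0, 0, 0, 0.5, 0, 100], [0, 0, 0, 0, 1, 0, 100], [0, 0, 0, 0, 1, 0, 100], [0, 0, 0, 0, 1, 0, 100], [0, 0, 0, 0, 1, 0, 100]]])

```text
time_s: 38.5
tcp_pos: [0.5258, 0.4013, 0.1408]
ee_rot: [[0.002, 0.001, -1.0], [1.0, 0.001, 0.002], [0.001, -1.0, -0.001]]
wrist_force: [0.0, -0.6, 0.3]
gripper_width: 1.002
```

```bash
python3 go.py .5239 .4065 .0705 90 1
```

```text
t 38.50 p [0.5258 0.4013 0.1408] yaw 89.88 w 1.002 F [ 0.  -0.6  0.3] J [ 51.  30.  -1.   0. -59. -51.]
([0.0014, -0.0022, 0.0013], [0.51, 7.03, 0.2])
```

Request:
step_arm(moves=[[[0, 0, 0, 0.3, 0.5, 0.1, 100], [0, 0, 0, 0.5, 1.5, 0.2, 100], [0, 0, 0, 0.5, 3, 0.2, 100], [0, 0, 0, 0.5, 4.5, 0.2, 100], [0, 0, 0, 0.5, 5.5, 0.2, 100]]])

```text
time_s: 38.92
tcp_pos: [0.5223, 0.4058, 0.0825]
ee_rot: [[0.002, -0.002, -1.0], [1.0, -0.002, 0.002], [-0.002, -1.0, 0.002]]
wrist_force: [-0.4, -0.6, -0.7]
gripper_width: 1.001
```

Request:
step_arm(moves=[[[0, 0, 0, 0, 0.7, 0, 100], [0, 0, 0, 0, 1.3, 0, 100], [0, 0, 0, 0, 1.5, 0, 100], [0, 0, 0, 0, 1.5, 0, 100], [0, 0, 0, 0, 1.5, 0, 100]]])

```text
time_s: 39.33
tcp_pos: [0.5236, 0.4065, 0.0703]
ee_rot: [[0.002, 0.001, -1.0], [1.0, 0.001, 0.002], [0.001, -1.0, -0.001]]
wrist_force: [-0.7, 0.2, 0.2]
gripper_width: 0.999
```

```bash
python3 go.py .5239 .4065 .0705 90 1
```

```text
t 39.33 p [0.5236 0.4065 0.0703] yaw 89.89 w 0.999 F [-0.7  0.2  0.2] J [ 52.  34.  -5.   0. -51. -52.]
([0.0008, -0.0018, 0.0007], [-0.0, -0.02, -0.03])
```

Request:
step_arm(moves=[[[0, 0, 0, 0, 0, 0, 80], [0, 0, 0, 0, 0, 0, 60], [0, 0, 0, 0, 0, 0, 50], [0, 0, 0, 0, 0, 0, 40], [0, 0, 0, 0, 0, 0, 40]]])

```text
time_s: 39.75
tcp_pos: [0.5235, 0.4064, 0.0701]
ee_rot: [[0.002, 0.001, -1.0], [1.0, 0.001, 0.002], [0.001, -1.0, -0.001]]
wrist_force: [0.7, 0.2, 0.7]
gripper_width: 0.73
```

Request:
step_arm(moves=[[[0, 0, 0, 0, 0, 0, 40], [0, 0, 0, 0, 0, 0, 40], [0, 0, 0, 0, 0, 0, 40], [0, 0, 0, 0, 0, 0, 40], [0, 0, 0, 0, 0, 0, 40]]])

```text
time_s: 40.17
tcp_pos: [0.5235, 0.4064, 0.0701]
ee_rot: [[0.002, 0.001, -1.0], [1.0, 0.0, 0.002], [0.0, -1.0, -0.001]]
wrist_force: [1.3, 1.4, 2.0]
gripper_width: 0.73
```

Request:
step_arm(moves=[[[0, 0, 0, 0, -0.5, 0, 40], [0, 0, 0, 0, -2, 0, 40], [0, 0, 0, 0, -4.5, 0, 40], [0, 0, 0, 0, -7.5, 0, 40], [0, 0, 0, 0, -10.5, 0, 40]]])

```text
time_s: 40.58
tcp_pos: [0.5219, 0.4051, 0.1735]
ee_rot: [[0.002, -0.004, -1.0], [1.0, -0.004, 0.002], [-0.004, -1.0, 0.004]]
wrist_force: [1.0, 0.7, -3.7]
gripper_width: 0.732
```

Request:
step_arm(moves=[[[0, 0, 0, -1, -1, 0, 40], [0, -0.003, 0, -3, -1.8, 0, 40], [0, -0.006, 0, -6, -2.3, 0, 40], [0, -0.01, 0, -9.5, -2.5, 0, 40], [0, -0.015, 0, -13, -2.5, 0, 40]]])

```text
time_s: 41.0
tcp_pos: [0.5215, 0.2741, 0.1982]
ee_rot: [[-0.014, -0.003, -1.0], [1.0, -0.001, -0.014], [-0.001, -1.0, 0.003]]
wrist_force: [0.8, -0.6, -3.3]
gripper_width: 0.737
```

```bash
python3 go.py .5184 -.273 .2 94.3 4
```

```text
t 41.00 p [0.5215 0.2741 0.1982] yaw 90.78 w 0.737 F [ 0.8 -0.6 -3.3] J [ 43.  20.  -8.  -0. -62. -43.]
([-0.0007, -0.0154, -0.0003], [-13.67, -0.03, 0.26])
([-0.0007, -0.0154, -0.0003], [-13.67, -0.03, 0.47])
([-0.0007, -0.0154, -0.0003], [-13.66, -0.04, 0.68])
([-0.0007, -0.0154, -0.0003], [-13.65, -0.04, 0.89])
```

Request:
step_arm(moves=[[[0, -0.004, 0, -3.6, 0, 0.1, 40], [0, -0.008, 0, -7.2, 0, 0.1, 40], [0, -0.012, 0, -10.8, 0, 0.2, 40], [0, -0.016, 0, -14.4, 0, 0.3, 40], [0, -0.02, 0, -18, 0, 0.3, 40]]])

```text
time_s: 41.42
tcp_pos: [0.5199, 0.0935, 0.1979]
ee_rot: [[-0.033, -0.004, -0.999], [0.999, -0.001, -0.033], [-0.001, -1.0, 0.004]]
wrist_force: [1.2, -0.2, -3.6]
gripper_width: 0.735
```

Request:
step_arm(moves=[[[0, -0.004, 0, -3.6, 0, 0.1, 40], [0, -0.008, 0, -7.2, 0, 0.2, 40], [0, -0.012, 0, -10.8, 0, 0.4, 40], [0, -0.016, 0, -14.4, 0, 0.5, 40], [0, -0.02, 0, -18, 0, 0.6, 40]]])

```text
time_s: 41.83
tcp_pos: [0.5199, -0.0858, 0.198]
ee_rot: [[-0.053, -0.004, -0.999], [0.999, 0.001, -0.053], [0.001, -1.0, 0.004]]
wrist_force: [1.5, -0.1, -2.7]
gripper_width: 0.729
```

Request:
step_arm(moves=[[[0, -0.004, 0, -3.6, 0, 0.2, 40], [0, -0.008, 0, -7, 0, 0.4, 40], [0, -0.012, 0, -10, 0, 0.6, 40], [0, -0.016, 0, -12.5, 0, 0.7, 40], [0, -0.02, 0, -14.5, 0, 0.8, 40]]])

```text
time_s: 42.25
tcp_pos: [0.5196, -0.231, 0.1976]
ee_rot: [[-0.071, -0.004, -0.997], [0.998, 0.002, -0.071], [0.002, -1.0, 0.004]]
wrist_force: [0.7, 0.5, -4.4]
gripper_width: 0.73
```

```bash
python3 go.py .5184 -.273 .12 94.3 1
```

```text
t 42.25 p [ 0.5196 -0.231   0.1976] yaw 94.05 w 0.730 F [ 0.7  0.5 -4.4] J [ -8.  18. -11.  -0. -61.  12.]
([-0.0039, -0.0044, 0.0019], [-4.2, 7.75, 0.39])
```

Request:
step_arm(moves=[[[0, -0.002, 0, -1.5, 0, 0.1, 40], [0, -0.003, 0, -3, 1, 0.2, 40], [0, -0.003, 0, -3.9, 2.5, 0.2, 40], [0, -0.003, 0, -3.9, 4, 0.2, 40], [0, -0.003, 0, -3.9, 5, 0.2, 40]]])

```text
time_s: 42.67
tcp_pos: [0.5198, -0.2682, 0.1462]
ee_rot: [[-0.073, -0.006, -0.997], [0.997, 0.003, -0.073], [0.003, -1.0, 0.006]]
wrist_force: [-0.5, 0.9, -3.6]
gripper_width: 0.727
```

Request:
step_arm(moves=[[[0, 0, 0, 0, 0.5, 0, 40], [0, 0, 0, 0, 1.5, 0, 40], [0, 0, 0, 0, 2, 0, 40], [0, 0, 0, 0, 2.5, 0, 40], [0, 0, 0, 0, 2.5, 0, 40]]])

```text
time_s: 43.08
tcp_pos: [0.5224, -0.2677, 0.1238]
ee_rot: [[-0.076, -0.002, -0.997], [0.997, 0.001, -0.076], [0.001, -1.0, 0.002]]
wrist_force: [0.4, -0.4, -3.7]
gripper_width: 0.728
```

```bash
python3 - <<'E'
from h import *
cap('side','tmp.png')
E
python3 go.py .5184 -.273 .0723 94.3 1
```

```text
t 43.13 p [ 0.5227 -0.2679  0.1245] yaw 94.38 w 0.735 F [-0.1  0.6 -3.7] J [-11.  24. -13.  -0. -53.  16.]
([-0.0006, 0.0014, 0.0002], [-0.48, 5.22, 0.47])
```

Request:
step_arm(moves=[[[0, 0, 0, -0.3, 0.5, 0.3, 40], [0, 0, 0, -0.5, 1.5, 0.5, 40], [0, 0, 0, -0.5, 2.7, 0.5, 40], [0, 0, 0, -0.5, 3.7, 0.5, 40], [0, 0, 0, -0.5, 4, 0.5, 40]]])

```text
time_s: 43.55
tcp_pos: [0.5167, -0.2733, 0.0825]
ee_rot: [[-0.075, -0.004, -0.997], [0.997, 0.001, -0.075], [0.002, -1.0, 0.004]]
wrist_force: [-0.3, 0.3, -4.3]
gripper_width: 0.732
```

Request:
step_arm(moves=[[[0, 0, 0, 0, 0.2, 0, 40], [0, 0, 0, 0, 0.4, 0, 40], [0, 0, 0, 0, 0.5, 0, 40], [0, 0, 0, 0, 0.5, 0, 40], [0, 0, 0, 0, 0.5, 0, 40]]])

```text
time_s: 43.97
tcp_pos: [0.5185, -0.2736, 0.0802]
ee_rot: [[-0.076, 0.001, -0.997], [0.997, -0.0, -0.076], [-0.0, -1.0, -0.001]]
wrist_force: [0.0, -0.2, -3.9]
gripper_width: 0.732
```

```bash
python3 go.py .5184 -.273 .0723 94.3 1
```

```text
t 43.97 p [ 0.5185 -0.2736  0.0802] yaw 94.36 w 0.732 F [ 0.  -0.2 -3.9] J [-12.  27. -16.   0. -47.  16.]
([0.0008, 0.0011, -0.0003], [0.06, 0.79, 0.01])
```

Request:
step_arm(moves=[[[0, 0, 0, 0.05, 0.2, 0, 40], [0, 0, 0, 0.05, 0.4, 0, 40], [0, 0, 0, 0.05, 0.6, 0, 40], [0, 0, 0, 0.05, 0.75, 0, 40], [0, 0, 0, 0.05, 0.8, 0, 40]]])

```text
time_s: 44.38
tcp_pos: [0.5182, -0.273, 0.072]
ee_rot: [[-0.076, -0.0, -0.997], [0.997, -0.0, -0.076], [-0.0, -1.0, 0.0]]
wrist_force: [-1.2, 1.7, 2.5]
gripper_width: 0.731
```

Request:
step_arm(moves=[[[0, 0, 0, 0, 0.03, 0, 40], [0, 0, 0, 0, 0.03, 0, 40], [0, 0, 0, 0, 0.03, 0, 40], [0, 0, 0, 0, 0.03, 0, 40], [0, 0, 0, 0, 0.03, 0, 40]]])

```text
time_s: 44.8
tcp_pos: [0.5182, -0.273, 0.072]
ee_rot: [[-0.076, 0.0, -0.997], [0.997, -0.0, -0.076], [-0.0, -1.0, -0.0]]
wrist_force: [-2.3, 1.6, 4.0]
gripper_width: 0.736
```

Seated; release, rise and clear the view.

Request:
step_arm(moves=[[[0, 0, 0, 0, 0, 0, 76], [0, 0, 0, 0, 0, 0, 82], [0, 0, 0, 0, 0, 0, 100], [0, 0, 0, 0, 0, 0, 100], [0, 0, 0, 0, 0, 0, 100]]])

```text
time_s: 45.22
tcp_pos: [0.5184, -0.2732, 0.0713]
ee_rot: [[-0.076, 0.0, -0.997], [0.997, -0.0, -0.076], [-0.0, -1.0, -0.0]]
wrist_force: [-0.1, -0.7, 0.1]
gripper_width: 0.952
```

Request:
step_arm(moves=[[[0, 0, 0, 0, -1, 0, 100], [0, 0, 0, 0, -4, 0, 100], [0, 0, 0, 0, -8, 0, 100], [0, 0, 0, 0, -12, 0, 100], [0, 0, 0, 0, -16, 0, 100]]])

```text
time_s: 45.63
tcp_pos: [0.5179, -0.2731, 0.234]
ee_rot: [[-0.076, 0.0, -0.997], [0.997, -0.0, -0.076], [-0.0, -1.0, -0.0]]
wrist_force: [1.2, -0.0, 0.3]
gripper_width: 0.999
```

Request:
step_arm(moves=[[[0, 0, 0, 3, 0, 0, 100], [0, 0, 0, 7, 0, 0, 100], [0, 0, 0, 11, 0, 0, 100], [0, 0, 0, 15, 0, 0, 100], [0, 0, 0, 19, 0, 0, 100]]])

```text
time_s: 46.05
tcp_pos: [0.5034, -0.0821, 0.2325]
ee_rot: [[-0.075, 0.002, -0.997], [0.997, 0.0, -0.075], [0.0, -1.0, -0.002]]
wrist_force: [0.3, -0.4, -0.6]
gripper_width: 1.001
```

Request:
step_arm(moves=[[[0, 0, 0, 4, 0, 0, 100], [0, 0, 0, 8, 0, 0, 100], [0, 0, 0, 12, 0, 0, 100], [0, 0, 0, 16, 0, 0, 100], [0, 0, 0, 20, 0, 0, 100]]])

```text
time_s: 46.47
tcp_pos: [0.4881, 0.1178, 0.2326]
ee_rot: [[-0.076, 0.002, -0.997], [0.997, 0.001, -0.076], [0.001, -1.0, -0.002]]
wrist_force: [1.6, -0.3, 0.1]
gripper_width: 1.004
```

Request:
step_arm(moves=[[[0, 0, 0, 3, 0, 0, 100], [0, 0, 0, 5, 0, 0, 100], [0, 0, 0, 6, 0, 0, 100], [0, 0, 0, 6, 0, 0, 100], [0, 0, 0, 6, 0, 0, 100]]])

```text
time_s: 46.88
tcp_pos: [0.4839, 0.1753, 0.2317]
ee_rot: [[-0.076, 0.0, -0.997], [0.997, -0.0, -0.076], [-0.0, -1.0, 0.0]]
wrist_force: [0.5, 0.3, 0.4]
gripper_width: 1.001
```

Run:
```python
from h import *
from ov import *
d=cap('top','top5.png')
overlay(d,[],360,155,100,60,8,'t5.png')
overlay(d,[],277,157,54,30,14.5,'t5b.png')
cap('side','side8.png')
print(r.sense()['joint_velocities'],r.sense()['tcp_pos'])
```

```text
[-0.35605591  0.03229975 -0.06941625  0.00594615  0.20252781 -0.18631709] [0.48402726 0.17445536 0.23158804]
```

View pics/t5.png

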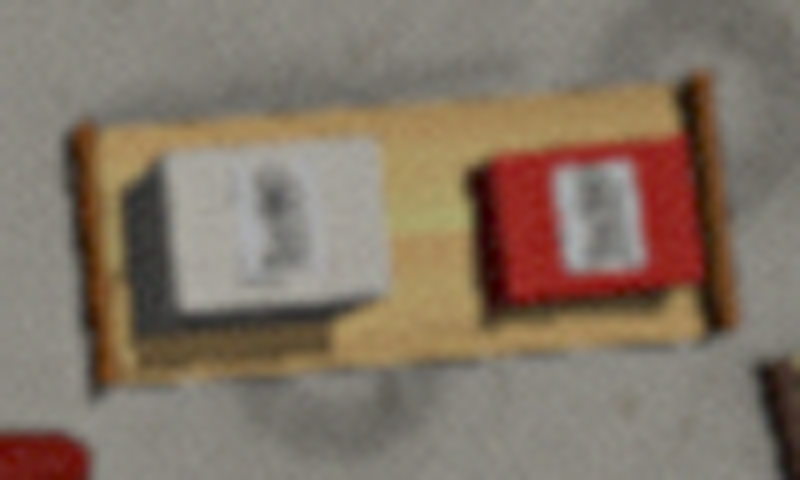

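View pics/t5b.png

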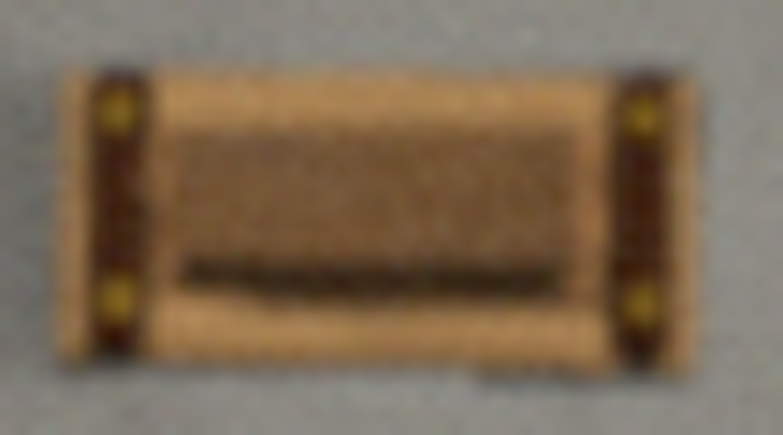

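View pics/side8.png

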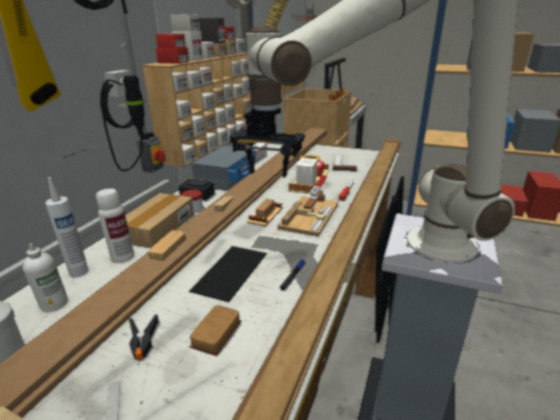

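View pics/top5.png

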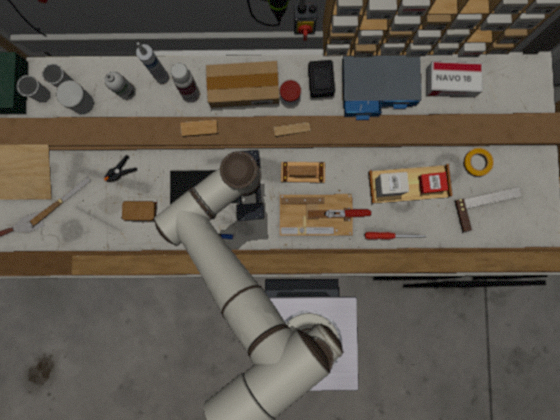

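Run:
```python
from h import *
print(r.finish_job()); print(r.sense()['time_s'])
```

```text
the job is handed in; nothing more can be done
None
the job is handed in; nothing more can be done
```

The job is done in the order asked and handed in at about 47 s. I parked both cartons upright on the mat, laid the offcut in the cradle between the cleats, then put the low and the tall carton back in the tray.

**Cartons:** the last top view shows both upright, square to the tray, and where they stood at the start. By eye, their edges match the first picture to within about 2 mm. The low carton started about 1° off square and now sits square.

**Offcut:** it lies flat, lengthwise on the cork bed and clear of both cleats. It measures about 2 mm off centre each way, roughly +1.8 mm in y and −1.6 mm in x. The camera calibration is itself only good to about 2 mm, so I left it as it was.

**Bystanders and forces:** the last side view and the first one show the marker, screwdriver and sanding block in the same places. I did not measure their positions. The gripper was open and well clear of everything at the end, and no reported wrist force went above about 6 N.

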